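Spread the snap ring and hold it at the spindle groove

TASK

Pick up the green-handled snap ring pliers from their rest by the handles and squeeze them so that the brass ring on their tips is spread wide open. Keep it spread while you lower it level, without forcing it, over the end of the upright steel spindle of the bench drive, down to the dark groove just above the toothed pulley. Finish there still holding the pliers squeezed: the spread ring round the shaft at mid-height of the groove, level, centred, and not resting on the pulley; leave the other things on the bench where they are.

Things in the scene. Friction and masses are not known exactly. Their poses are not given: they have to be found in the camera images.
- drive: White bench drive, fixed, 100 x 100 mm, top 42 mm above the worktop. On its vertical spindle, heights above the worktop: toothed aluminium pulley, 50 mm diameter, 48 to 70 mm; dark groove, 25 mm diameter, 70 to 82 mm; bright head, 32 mm diameter, 82 to 106 mm (top 6 mm chamfered to 24 mm). Origin on the worktop on the spindle axis, z up.
- groove (a point): Point on the spindle axis at mid-height of the groove, 76 mm above the worktop (30 mm below the spindle's end).
- shaft_end (a point): Point on the spindle axis at its upper end, 106 mm above the worktop.
- rest: Fixed grey rest with a black rubber top, 50 x 58 mm, on a 62 x 70 mm foot, 34 mm high, on which the pliers lie; origin on the worktop under the pliers' pivot, x the same way as the pliers'.
- pliers: Snap ring pliers, loose, 0.2 kg, lying flat: two steel levers on an upright pivot pin, green handles towards -x, jaws with the brass ring (cannot come off) towards +x. Pose of the LEFT (+y) lever: origin at the pivot, at the levers' underside (34 mm above the worktop at first); z up; x is the midline when shut. Levers do not cross: handles in, jaws out. Centre of mass about 15 mm behind the pivot.
- pliers_pivot (a point): Point on the pivot axis, 8 mm above the levers' underside (mid-height of the handles). Always on the midline of the pliers.
- pliers_grip (a point): With the pliers shut, midway between the handles, 8 mm above their underside, 50 mm behind the pivot: squeeze here, across the midline. Rides with the left lever (about 9 mm sideways when squeezed). Handles 48 mm long, 10 thick, 16 high, underside level with the pliers' origin; over their outer faces here 58 mm shut (67 at the rear ends), 39 mm and parallel when squeezed to the stop.
- ring_back (a point): Mid-thickness of the ring at its far end from the pliers, where its halves bend; always on the midline (seen from above, the line from pliers_pivot to here). The ring is 4 mm thick, 5 mm wide in section, bore 29 mm when shut; its mid-plane lies 12 mm below the levers' underside, 20 mm below pliers_pivot.
- ring_bore (a point): Centre of the ring's opening WHEN SPREAD to the stop, mid-thickness: on the midline, 21 mm from ring_back towards the pivot and then about 59 mm from the pivot. There the ring clears the 32 mm head by about 2.5 mm all round. It rides with the left half of the ring, so with the ring shut it lies about 6.5 mm off the midline.
- ring_right (a joint): Opening of the snap ring (rad): 0 shut, 0.62 at the stop; from 0.48 on it counts as spread (clears the head by 1.3 mm). Squeezing the handles opens it, each lever turning 0.18 rad from the midline; a spring resists with 3 N at first, 9 N at the stop, and shuts the ring if the grip slackens. A grip of about 25 N holds it on the stop.
- dish_0: Small covered petri dish, 62 mm across, 14 mm high; a bystander, to be left where it is. Origin at the centre of its underside.
- marker_0: White marker with a dark cap, 139 mm long, lying along y; a bystander, to be left where it is. Origin at the centre of its underside.
- screwdriver: Red-handled screwdriver, 150 mm long, lying along y; a bystander, to be left where it is. Origin at the centre of its underside.
- tweezers: Steel tweezers, 121 mm long; a bystander, to be left where it is. Origin at the centre of its underside.
- usb_stick: Black USB stick, 54 x 18 x 8 mm; a bystander, to be left where it is. Origin at the centre of its underside.
- flask_t25_0: Small culture flask with a blue cap, 101 x 48 x 25 mm, lying flat; a bystander, to be left where it is. Origin at the centre of its underside.
- flask_t25_1: Second small culture flask with a blue cap, 101 x 48 x 25 mm, lying flat; a bystander, to be left where it is. Origin at the centre of its underside.
- beaker: Clear beaker, 68 mm across, 90 mm high; a bystander, to be left where it is. Origin at the centre of its underside.

How it is judged:
By the outcome, as a careful person would: the job done as asked, in the order asked, and still so for the second after the job is handed in, while the arm keeps its last pose, push and grip.
It also fails if it takes over 35 s, if anything falls off the work surface, if the arm or the gripper's body presses on something with over 40 N, if the wrist force passes 120 N, or if a joint passes its speed limit or range.

ROBOT

A 6-joint arm with a two-finger parallel gripper is mounted at the origin on a cart in front of the work surface, level with it; the furniture and walls round the work are solid. World frame = base frame: x ahead of the robot, y to its left, z up, the work surface at z = 0. Lengths are in m, angles in rad, forces in N, time in s.
With the tool pointing down it reaches from about 0.3 to 0.75 m from the base axis. Payload 8.5 kg.
Tool frame: the origin (TCP) lies midway between the tips of the shut fingers; the grasp point (between the pads) lies r.tcp_to_grasp behind it (r.tcp_to_grasp is the distance from the TCP to the grasp point, in m); z points along the fingers, y is the direction in which the jaws open and shut (so a half turn about z gives the same grasp; the last joint's range is limited). The gripper opens to 85 mm and grips with 20 to 120 N. Pads are 22 mm wide; open, the fingers measure 114 mm over their backs; the gripper's body (76 mm by 85 mm) begins 54 mm behind the grasp point. The pads swing forward as they close: fully open they stand 13 mm farther back than shut.
Start: joints at [-1.338, 0.381, 1.297, -0, 1.464, -0.215], TCP at [0.238, -0.496, 0.231] pointing down, gripper open.
Joint ranges: [-3.11, 3.11], [-0.89, 2.33], [0.22, 2.48], [-1.42, 4.56], [0.17, 2.85], [-2.88, 2.88]. Speed limits (rad/s): [2.39, 2.39, 3.14, 3.14, 3.14, 3.14].

INTERFACE

Orientations are given as [roll, pitch, yaw] about the fixed x, y, z axes, in that order (R = Rz(yaw) Ry(pitch) Rx(roll)).
In Python, from workcell import r gives the robot as it stands. The module is installed in compiled form; this text tells all that it offers.
- The arm moves only by the tool servo_tool, never from a script. Its argument "moves" is a list of rows, each a list of 7 numbers: the shift along the tool's x, y, z in mm, then the turn, a rotation vector about the tool's x, y, z in rad, then the finger opening in mm, from 0 to 85.4. A call has 1 to 5 rows; each row is the pose to reach, as a shift and turn from the pose commanded when the call began, along the tool's axes at that moment; what a row does not reach only later rows make up. A row lasts 1/8 s, in which the tool goes at most 62.5 mm and 10.7 degrees, less where a joint would pass 70% of its speed; a pose out of reach is approached as far as the arm can. A call with a gripper value outside its range is refused whole. The fingers move at their own pace and stop on an object; "newtons" is the grip in N (left out, the last holds). Time passes only in rows, so rows that repeat a pose let the fingers close. It gives the time, the measured TCP pose, the force and the opening at its end, in the units of the state.
- r.read_state(): the state, without advancing time (a new reading comes with each control period).
- r.read_camera(name): name is "side" or "top"; returns a dict with "image" (480x640x3 uint8, red, green, blue), "camera_matrix" (3x3 intrinsics, pixels), "dist" ([k1, k2, p1, p2, k3] as OpenCV has them; the pictures are not rectified), "cam_to_world" (4x4, takes a point from camera to world coordinates). Camera axes: x right, y down, z forward; pixel columns grow to the right and rows downward; lengths in m; the calibration is good to about 2 mm. A picture is of the moment at which its call begins. There is no depth.
- r.hand_in(): hands the job in, once; it reports no verdict.
The state is a dict: "clock": time; "joint_pos": joint angles; "dq": joint speeds; "joint_efforts": joint torques, N m; "ee_pos": TCP position; "orientation": TCP orientation; "wrist_force": force on the tool from outside, world axes, zero at the start; "ft_torque": the same for the moment, N m; "opening": opening from 0.0 (shut) to 1.0 (fully open).
Only numpy, scipy, OpenCV 4.12 (cv2) and the standard library are available. Lean on these libraries where they do the work, as an engineer would, in place of code of your own. Each camera call takes 0.05 s, during which the arm holds its last target.

## Working session

There is one attempt and no reset: what is moved stays moved. The work goes in short steps, Python scripts to look and compute and a tool call to move; the robot and the scene stay as the last step left them, time stands still between calls to the robot, and variables do not carry over. Pictures are saved under pics/ and viewed, and the job is handed in when it is done.

Besides the shell and the picture viewer there is one more tool, called after "Request:" as name([rows], argument=value, ...), one row to a line, values as JSON. servo_tool: Moves the arm, as the interface text tells. Its arguments: {"type":"object","properties":{"moves":{"type":"array","items":{"type":"array","items":{"type":"number"}}},"newtons":{"type":"number"}},"required":["moves"]}

```bash
mkdir -p pics
python3 - <<'E'
from workcell import r
import cv2,json,numpy as np
print(r.read_state(), r.tcp_to_grasp)
for n in ("side","top"):
    c=r.read_camera(n)
    cv2.imwrite(f"pics/{n}0.png",c["image"][:,:,::-1])
    print(n,c["camera_matrix"],c["dist"],c["cam_to_world"])
E
```

```text
{'clock': 0.0, 'joint_pos': array([-1.33831612e+00,  3.81174730e-01,  1.29827931e+00,  2.23083867e-05,
        1.46361713e+00, -2.15288009e-01]), 'dq': array([ 0.00078599,  0.00022354, -0.00057556, -0.00040928, -0.00146561,
        0.00051902]), 'joint_efforts': array([ 3.54500999e-04, -4.48456657e+01, -2.31279320e+01, -1.61214216e-04,
        4.74910907e-03, -2.54042624e-05]), 'ee_pos': array([ 0.23806213, -0.4954695 ,  0.23071695]), 'orientation': array([-3.14015301e+00, -3.37518076e-04,  4.47765569e-01]), 'wrist_force': array([-0.33200776, -0.29585968,  0.66693375]), 'ft_torque': array([-0.01005344, -0.00422618,  0.01614458]), 'opening': 1.0001822772685673} 0.0187
side [[595.04824343   0.         312.43349101]
 [  0.         595.04824343 245.8560134 ]
 [  0.           0.           1.        ]] [-0.1954703  0.         0.         0.         0.       ] [[-0.91350707 -0.17429989  0.36759269  0.03978208]
 [-0.406673    0.41576339 -0.81348502  1.10036468]
 [-0.01104123 -0.89261434 -0.45068585  0.72761424]
 [ 0.          0.          0.          1.        ]]
top [[564.62669848   0.         316.617186  ]
 [  0.         564.62669848 235.67616407]
 [  0.           0.           1.        ]] [-0.0500963  0.         0.         0.         0.       ] [[-2.74589567e-02 -9.96383111e-01  8.04158058e-02  4.53416780e-01]
 [-9.99620539e-01  2.75459094e-02 -2.80825320e-05 -4.97568965e-02]
 [-2.18714554e-03 -8.03860623e-02 -9.96761404e-01  1.45041335e+00]
 [ 0.00000000e+00  0.00000000e+00  0.00000000e+00  1.00000000e+00]]
```

View pics/side0.png

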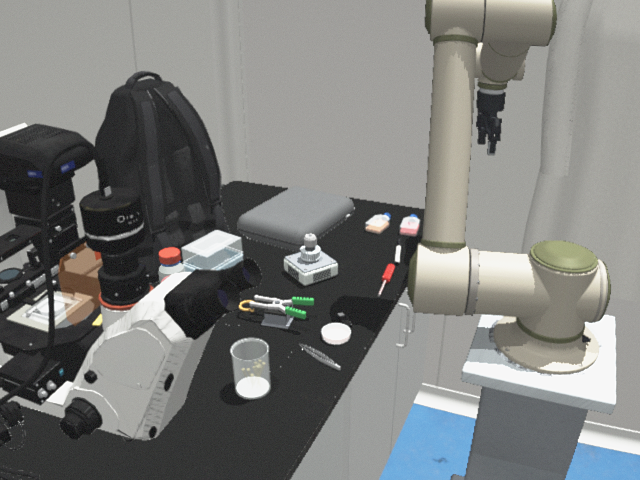

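View pics/top0.png

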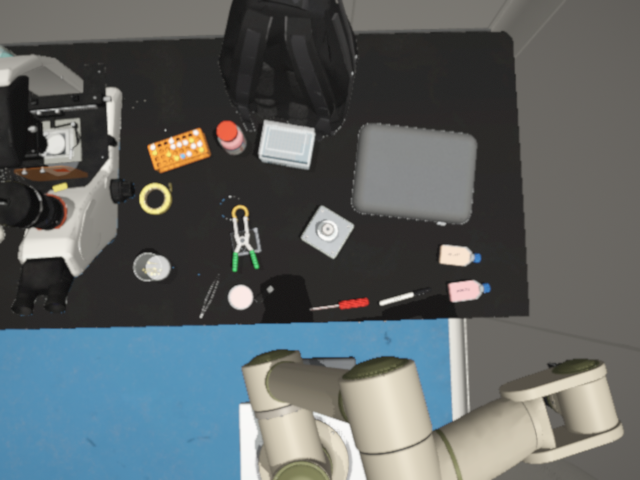

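Run:
```python
import cv2,numpy as np
t=cv2.imread("pics/top0.png");s=cv2.imread("pics/side0.png")
a=cv2.resize(t[195:285,215:365],None,fx=5.3,fy=5.3,interpolation=cv2.INTER_CUBIC);cv2.imwrite("pics/t1.png",a)
b=cv2.resize(s[225:335,230:345],None,fx=5.4,fy=5.4,interpolation=cv2.INTER_CUBIC);cv2.imwrite("pics/s1.png",b)
```

```text
(no output)
```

View pics/t1.png

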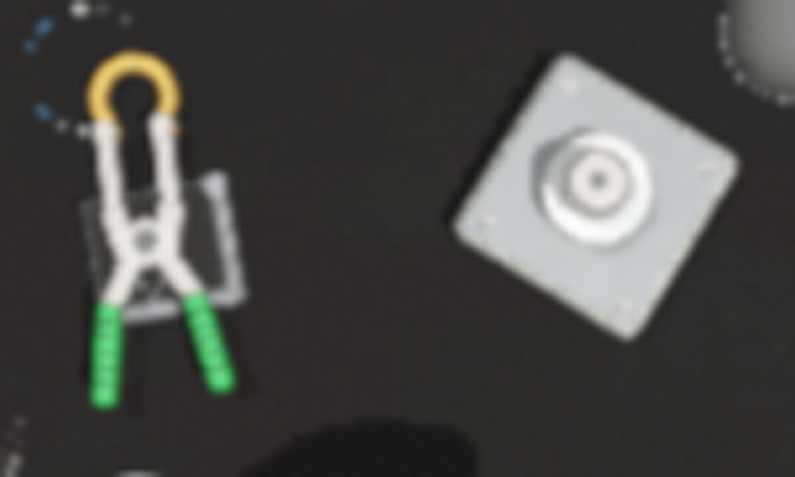

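View pics/s1.png

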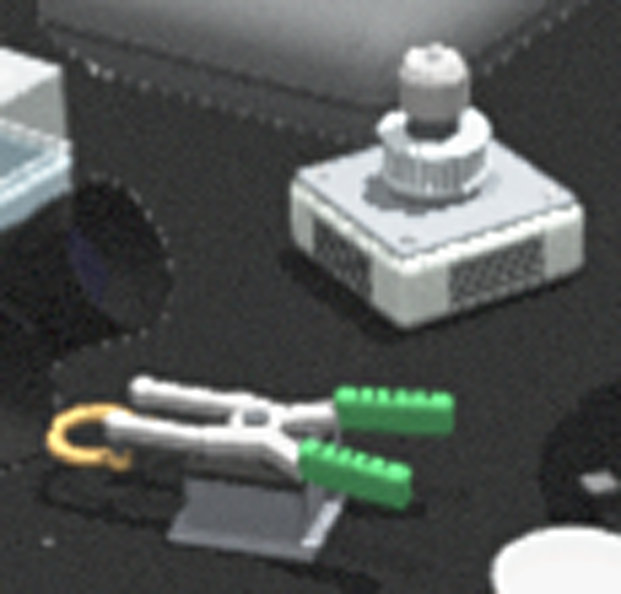

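```bash
cat > h.py <<'E'
import cv2,numpy as np,pickle,os
from scipy.spatial.transform import Rotation as Rn
def crop2px(p,off,s): 
    p=np.atleast_2d(np.array(p,float)); return (p+0.5)/s-0.5+np.array(off)
def ray(c,px):
    u=cv2.undistortPoints(np.array(px,float).reshape(-1,1,2),c["camera_matrix"],np.array(c["dist"])).reshape(-1,2)
    T=np.array(c["cam_to_world"]); d=np.c_[u,np.ones(len(u))]@T[:3,:3].T
    return T[:3,3],d
def atz(c,px,z):
    o,d=ray(c,px); z=np.broadcast_to(z,len(d)); return o+d*((z-o[2])/d[:,2])[:,None]
def proj(c,P):
    T=np.linalg.inv(np.array(c["cam_to_world"])); R=cv2.Rodrigues(T[:3,:3])[0]
    return cv2.projectPoints(np.atleast_2d(np.array(P,float)),R,T[:3,3],c["camera_matrix"],np.array(c["dist"]))[0].reshape(-1,2)
def tri(c1,p1,c2,p2):
    o1,d1=ray(c1,p1);o2,d2=ray(c2,p2);d1=d1[0]/np.linalg.norm(d1);d2=d2[0]/np.linalg.norm(d2)
    A=np.c_[d1,-d2];s=np.linalg.lstsq(A,o2-o1,rcond=None)[0]
    a=o1+s[0]*d1;b=o2+s[1]*d2;return (a+b)/2,np.linalg.norm(a-b)
E
python3 - <<'E'
from h import *
from workcell import r
t=r.read_camera("top");s=r.read_camera("side")
np.set_printoptions(precision=4,suppress=True)
T=lambda p:crop2px(p,(215,195),5.3); S=lambda p:crop2px(p,(230,225),5.4)
names=["pivot","back","spin","hL_rear","hL_front","hR_rear","hR_front"]
P=atz(t,T([(146,240),(133,62),(598,180),(104,405),(109,297),(222,388),(192,296)]),np.array([.050,.022,.106,.05,.05,.05,.05]))
for n,p in zip(names,P):print(n,p)
print("side: pivot",atz(s,S([(257,418)]),.05),"spin",atz(s,S([(433,55)]),.106))
print(tri(t,T([(598,180)]),s,S([(433,55)])),tri(t,T([(146,240)]),s,S([(257,418)])))
p,b=P[0],P[1];print("len",np.linalg.norm((b-p)[:2])*1e3,"ang",np.degrees(np.arctan2(*(b-p)[[1,0]])))
m=(P[3]+P[5])/2; print("handle mid ang",np.degrees(np.arctan2(*(p-m)[[1,0]])), np.linalg.norm(P[3]-P[5]))
m=(P[4]+P[6])/2; print(np.degrees(np.arctan2(*(p-m)[[1,0]])), np.linalg.norm(P[4]-P[6]))
# corners of drive top
c=atz(t,T([(565,55),(740,163),(628,340),(455,228)]),.042);print(c,c.mean(0))
E
```

```text
pivot [0.561  0.1358 0.05  ]
back [0.6493 0.1444 0.022 ]
spin [ 0.5782 -0.0761  0.106 ]
hL_rear [0.4842 0.1569 0.05  ]
hL_front [0.5347 0.1537 0.05  ]
hR_rear [0.4906 0.1014 0.05  ]
hR_front [0.5341 0.1147 0.05  ]
side: pivot [[0.5537 0.1495 0.05  ]] spin [[ 0.5767 -0.0732  0.106 ]]
(array([ 0.5783, -0.0762,  0.1044]), np.float64(0.00028119285097352536)) (array([0.5612, 0.1368, 0.0409]), np.float64(0.0011625518148504126))
len 88.67440422615898 ang 5.539061272303382
handle mid ang 5.192561853112184 0.0558072492469975
3.5563963628793154 0.03900714305800698
[[ 0.6441 -0.0634  0.042 ]
 [ 0.5904 -0.1447  0.042 ]
 [ 0.5082 -0.0893  0.042 ]
 [ 0.5633 -0.0092  0.042 ]] [ 0.5765 -0.0767  0.042 ]
```

```bash
cat >> h.py <<'E'
def mv(r,pos,yaw,roll=np.pi,pitch=0.):
    st=r.read_state(); R0=Rn.from_euler("xyz",st["orientation"]); R1=Rn.from_euler("xyz",[roll,pitch,yaw])
    print("clock",st["clock"],"shift mm",np.round(R0.inv().apply(np.array(pos)-st["ee_pos"])*1e3,1),"rot",np.round((R0.inv()*R1).as_rotvec(),4))
E
python3 - <<'E'
from h import *
from workcell import r
mv(r,[.5114,.1317,.15],.093)
E
```

```text
clock 0.2 shift mm [ 517.9 -447.    81.5] rot [-9.000e-04 -1.000e-04  3.548e-01]
```

Request:
servo_tool([
  [518,-447,81.5,-0.001,0,0.355,85],
  [518,-447,81.5,-0.001,0,0.355,85],
  [518,-447,81.5,-0.001,0,0.355,85],
  [518,-447,81.5,-0.001,0,0.355,85],
  [518,-447,81.5,-0.001,0,0.355,85],
])

```text
clock: 0.82
ee_pos: [0.3625, -0.2095, 0.1942]
orientation: [3.14, -0.001, 0.092]
wrist_force: [0.2, -0.9, 0.2]
opening: 0.999
```

Run:
```python
from h import *
from workcell import r
mv(r,[.5114,.1317,.15],.093)
```

```text
clock 0.825 shift mm [ 179.7 -326.    43.9] rot [ 0.0012 -0.0005 -0.0007]
```

Request:
servo_tool([
  [180,-326,44,0,0,0,85],
  [180,-326,44,0,0,0,85],
  [180,-326,44,0,0,0,85],
  [180,-326,44,0,0,0,85],
  [180,-326,44,0,0,0,85],
])

```text
clock: 1.45
ee_pos: [0.4869, 0.0752, 0.1573]
orientation: [3.14, -0.001, 0.093]
wrist_force: [0.9, -0.5, 0.3]
opening: 0.995
```

Run:
```python
from h import *
from workcell import r
mv(r,[.5114,.1317,.15],.093)
```

```text
clock 1.45 shift mm [ 29.6 -54.    7.3] rot [ 0.0012 -0.0006 -0.0001]
```

Request:
servo_tool([
  [25,-46,6,0,0,0,85],
  [25,-46,6,0,0,0,85],
])

```text
clock: 1.7
ee_pos: [0.5072, 0.1239, 0.1506]
orientation: [3.141, 0.001, 0.097]
wrist_force: [-0.4, 0.1, 0.3]
opening: 0.993
```

Run:
```python
from h import *
from workcell import r
mv(r,[.5114,.1317,.15],.093)
t=r.read_camera("top");s=r.read_camera("side")
cv2.imwrite("pics/t2.png",cv2.resize(t["image"][180:290,170:330,::-1],None,fx=5,fy=5,interpolation=cv2.INTER_CUBIC))
cv2.imwrite("pics/s2.png",cv2.resize(s["image"][200:340,200:350,::-1],None,fx=4.2,fy=4.2,interpolation=cv2.INTER_CUBIC))
```

```text
clock 1.7 shift mm [ 4.9 -7.3  0.6] rot [0.0006 0.0008 0.0042]
```

View pics/t2.png

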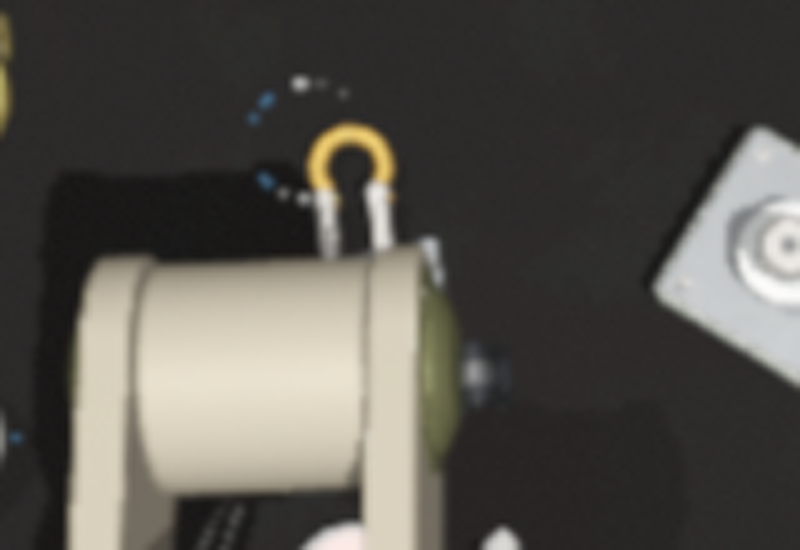

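View pics/s2.png

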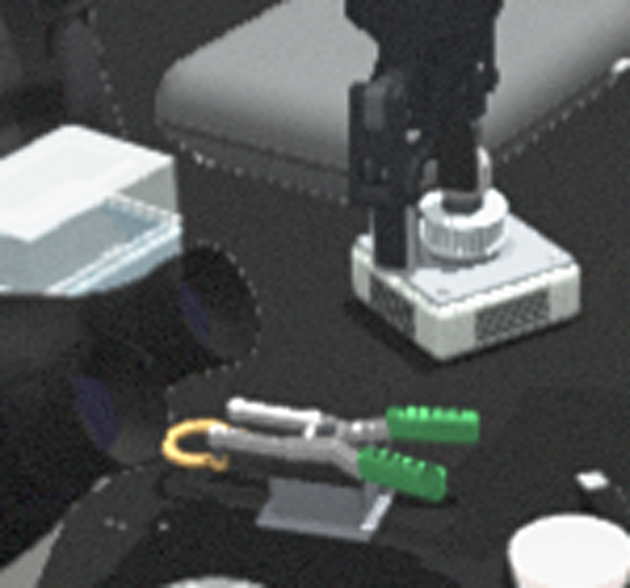

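Run:
```python
from h import *
from workcell import r
s=r.read_camera("side");st=r.read_state();print(st["ee_pos"])
R=Rn.from_euler("xyz",st["orientation"])
P=[st["ee_pos"]+R.apply([x,y,-.013]) for y in(-.057,-.0427,.0427,.057) for x in (-.011,.011)]
q=(proj(s,P)-[200,200]+.5)*4.2-.5;print(q.round())
mv(r,[.5114,.1317,.07],.093)
```

```text
[0.5066554  0.12058028 0.15134812]
[[411. 280.]
 [367. 273.]
 [421. 266.]
 [377. 259.]
 [478. 188.]
 [437. 183.]
 [487. 176.]
 [446. 171.]]
clock 1.85 shift mm [  5.8 -10.7  81.3] rot [ 0.0012  0.0003 -0.0005]
```

Request:
servo_tool([
  [6,-10.5,50,0.001,0,0,85],
  [6,-10.5,80,0.001,0,0,85],
  [6,-10.5,80,0.001,0,0,85],
  [6,-10.5,80,0.001,0,0,85],
])

```text
clock: 2.35
ee_pos: [0.5126, 0.1314, 0.0728]
orientation: [3.141, -0.002, 0.092]
wrist_force: [-0.7, 0.4, 0.4]
opening: 0.994
```

Run:
```python
from h import *
from workcell import r
s=r.read_camera("side");t=r.read_camera("top")
cv2.imwrite("pics/s3.png",cv2.resize(s["image"][230:350,220:340,::-1],None,fx=5,fy=5,interpolation=cv2.INTER_CUBIC))
print(r.read_state()["ee_pos"]);mv(r,[.5114,.1317,.0185],.093)
```

```text
[0.51271709 0.13169812 0.07296014]
clock 2.45 shift mm [-1.5 -0.1 54.5] rot [ 0.0002 -0.003  -0.0009]
```

View pics/s3.png

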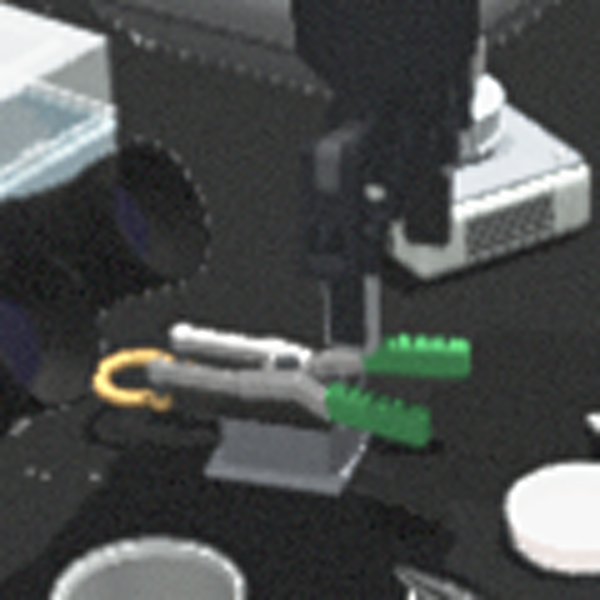

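Run:
```python
from h import *
from workcell import r
s=r.read_camera("side")
f=lambda P:((proj(s,P)-[220,230]+.5)*5-.5).round()
c,sn=np.cos(.093),np.sin(.093)
g=lambda x,y,z:[.5612+x*c-y*sn,.1366+x*sn+y*c,z]
print("L outer top at -27,-50,-75",f([g(-27,0,0) if 0 else g(-.027,.0245,.05),g(-.05,.029,.05),g(-.075,.0335,.05)]))
print("R",f([g(-.027,-.0245,.05),g(-.05,-.029,.05),g(-.075,-.0335,.05)]))
print("L finger tip centre after descent",f([[.5114-.0427*-sn*-1,.1317+.0427*c,.031]]))
print("now",f([[.5127-.0427*sn,.1317+.0427*c,.086]]))
```

```text
L outer top at -27,-50,-75 [[324. 383.]
 [371. 398.]
 [424. 413.]]
R [[364. 325.]
 [418. 329.]
 [475. 333.]]
L finger tip centre after descent [[362. 453.]]
now [[355. 340.]]
```

Request:
servo_tool([
  [-1.5,0,30,0,-0.002,0,85],
  [-1.5,0,50,0,-0.002,0,85],
  [-1.5,0,54,0,-0.002,0,85],
  [-1.5,0,54,0,-0.002,0,85],
])

```text
clock: 3.0
ee_pos: [0.5109, 0.132, 0.0181]
orientation: [3.142, 0.001, 0.093]
wrist_force: [0.5, -0.4, 0.3]
opening: 0.995
```

Run:
```python
from h import *
from workcell import r
print(r.read_state());mv(r,[.5114,.1317,.0185],.093)
```

```text
{'clock': 3.0, 'joint_pos': array([ 2.82934285e-02,  5.99066513e-01,  1.63915433e+00, -1.18278458e-04,
        9.04109909e-01,  1.50638397e+00]), 'dq': array([ 7.88488849e-04, -9.75009858e-03, -5.27717650e-03, -1.80892376e-03,
        7.18783223e-04,  5.13348772e-06]), 'joint_efforts': array([-4.84164152e-02, -4.65272927e+01, -1.41790277e+01, -1.25227140e-03,
       -4.22647793e-02, -5.13016075e-04]), 'ee_pos': array([0.51090759, 0.13198229, 0.01813964]), 'orientation': array([3.14154746e+00, 7.42551012e-04, 9.27789461e-02]), 'wrist_force': array([ 0.48168083, -0.36953839,  0.27377678]), 'ft_torque': array([0.00377206, 0.01990236, 0.0189396 ]), 'opening': 0.9950425951812849}
clock 3.0 shift mm [ 0.5  0.3 -0.4] rot [ 0.      0.0007 -0.0002]
```

Request:
servo_tool([
  [0,0,0,0,0,0,68],
  [0,0,0,0,0,0,62],
  [0,0,0,0,0,0,62],
], newtons=40)

```text
clock: 3.38
ee_pos: [0.5108, 0.132, 0.0178]
orientation: [3.142, 0.001, 0.093]
wrist_force: [0.3, 0.8, 0.1]
opening: 0.724
```

Request:
servo_tool([
  [0,0,0,0,0,0,56],
  [0,0,-0.5,0,0,0,52],
  [0,0,-1,0,0,0,48],
  [0,0,-2,0,0,0,44],
  [0,0,-2.5,0,0,0,40],
])

```text
clock: 4.0
ee_pos: [0.5105, 0.1319, 0.0199]
orientation: [3.141, 0.002, 0.093]
wrist_force: [-0.2, -0.6, -1.2]
opening: 0.473
```

Request:
servo_tool([
  [0,0,0,0,0,0,30],
  [0,0,0,0,0,0,30],
  [0,0,0,0,0,0,30],
  [0,0,0,0,0,0,30],
])

```text
clock: 4.5
ee_pos: [0.5105, 0.1319, 0.0201]
orientation: [3.141, 0.002, 0.093]
wrist_force: [-1.4, -1.8, 5.9]
opening: 0.445
```

Run:
```python
from h import *
from workcell import r
s=r.read_camera("side");t=r.read_camera("top")
cv2.imwrite("pics/s4.png",cv2.resize(s["image"][230:350,220:340,::-1],None,fx=5,fy=5,interpolation=cv2.INTER_CUBIC))
cv2.imwrite("pics/t4.png",cv2.resize(t["image"][180:290,170:330,::-1],None,fx=5,fy=5,interpolation=cv2.INTER_CUBIC))
st=r.read_state();print(st)
```

```text
{'clock': 4.6, 'joint_pos': array([ 2.82256120e-02,  5.95792379e-01,  1.63805831e+00, -3.40543393e-04,
        9.09389842e-01,  1.50646524e+00]), 'dq': array([-0.00142391, -0.00023874,  0.00104335,  0.00188773, -0.00062616,
       -0.00026801]), 'joint_efforts': array([  0.65944578, -44.64736104, -14.24528897,   0.27922603,
        -0.28787314,  -0.05847848]), 'ee_pos': array([0.51053019, 0.13189145, 0.02005746]), 'orientation': array([3.14143076e+00, 1.66174990e-03, 9.27659567e-02]), 'wrist_force': array([-2.50776579, -1.32774862,  4.54190344]), 'ft_torque': array([-0.25249987,  0.17107547, -0.05004495]), 'opening': 0.4472751937738249}
```

View pics/s4.png

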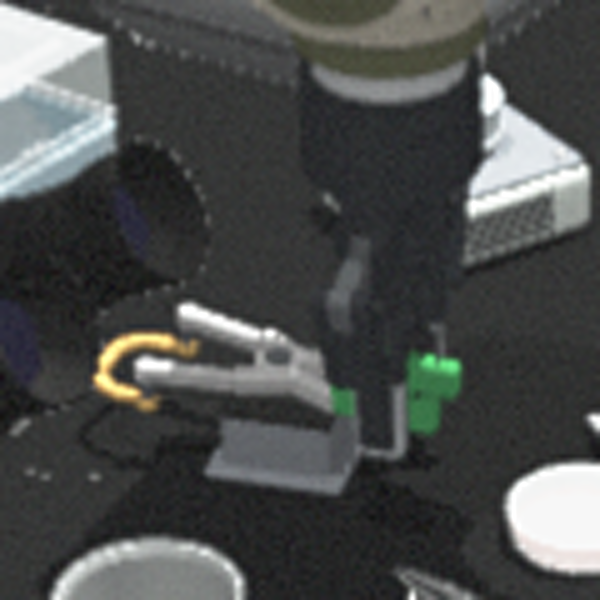

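View pics/t4.png

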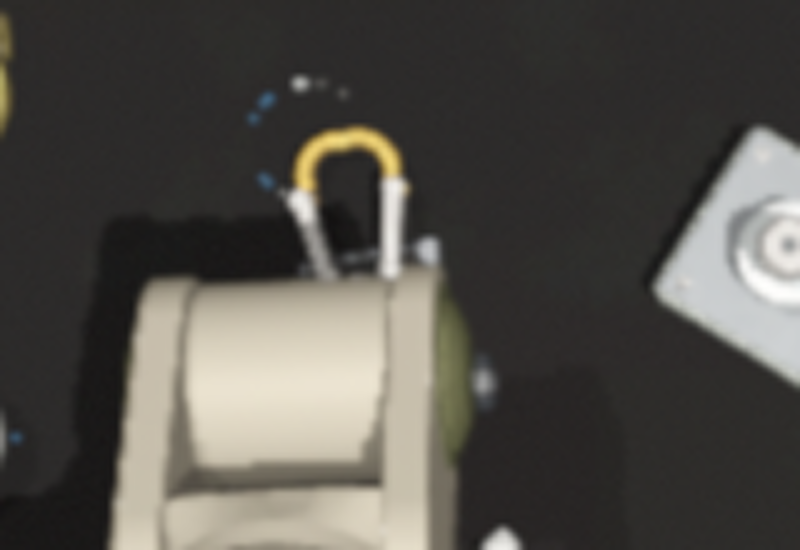

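Request:
servo_tool([
  [0,0,0,0,0,0,30],
  [0,0,-10,0,0,0,30],
  [0,0,-40,0,0,0,30],
  [0,0,-80,0,0,0,30],
  [0,0,-120,0,0,0,30],
], newtons=60)

```text
clock: 5.22
ee_pos: [0.5103, 0.1321, 0.1411]
orientation: [-3.141, 0.003, 0.093]
wrist_force: [1.6, 0.8, -2.1]
opening: 0.432
```

Request:
servo_tool([
  [0,0,0,0,0,0,30],
  [0,0,0,0,0,0,30],
])

```text
clock: 5.48
ee_pos: [0.51, 0.1321, 0.139]
orientation: [-3.141, 0.004, 0.093]
wrist_force: [-0.1, 0.5, -1.8]
opening: 0.435
```

Run:
```python
from h import *
from workcell import r
s=r.read_camera("side");t=r.read_camera("top")
cv2.imwrite("pics/s5.png",cv2.resize(s["image"][190:310,210:330,::-1],None,fx=5,fy=5,interpolation=cv2.INTER_CUBIC))
cv2.imwrite("pics/t5.png",cv2.resize(t["image"][160:260,190:340,::-1],None,fx=5.3,fy=5.3,interpolation=cv2.INTER_CUBIC))
st=r.read_state();print(st)
```

```text
{'clock': 5.575, 'joint_pos': array([ 2.83597012e-02,  4.30832677e-01,  1.50716496e+00, -6.14747621e-05,
        1.20835875e+00,  1.50638538e+00]), 'dq': array([-0.00168555,  0.00353128, -0.00606187, -0.00180099,  0.00166733,
        0.00070924]), 'joint_efforts': array([ 5.07754530e-02, -4.59359980e+01, -2.06809652e+01,  4.22920450e-03,
       -5.82353957e-02, -2.53519802e-04]), 'ee_pos': array([0.50997989, 0.13199922, 0.13854938]), 'orientation': array([-3.14134328,  0.00475755,  0.09279318]), 'wrist_force': array([ 0.30191909,  0.18214577, -1.73659768]), 'ft_torque': array([-0.0160537 ,  0.03102472,  0.00023774]), 'opening': 0.432132336003743}
```

View pics/s5.png

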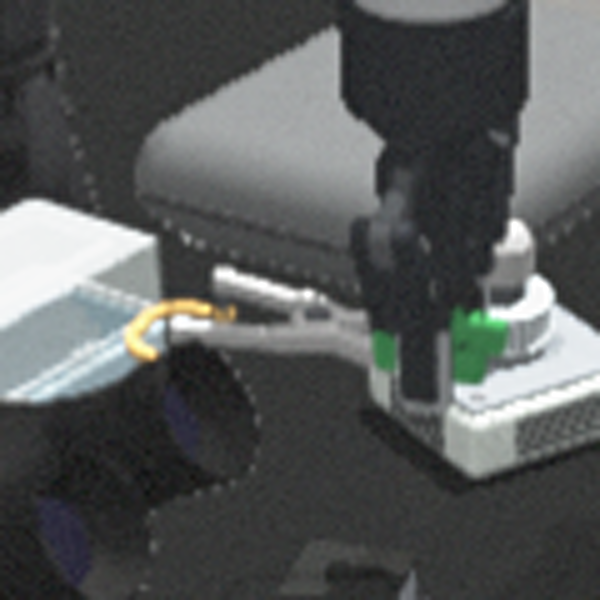

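View pics/t5.png

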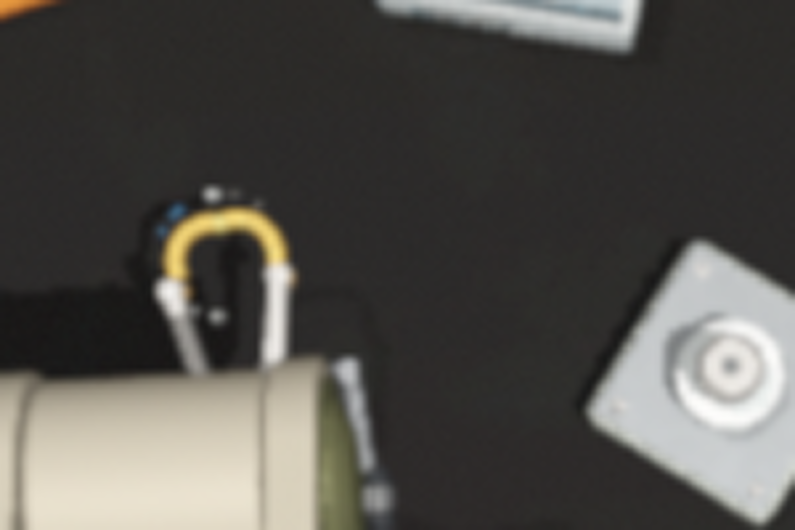

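Run:
```python
from h import *
from workcell import r
np.set_printoptions(precision=4,suppress=True)
s=r.read_camera("side");t=r.read_camera("top");st=r.read_state()
T=lambda p:crop2px(p,(190,160),5.3); S=lambda p:crop2px(p,(210,190),5)
for a,b in [((169,288),(176,325)),((279,268),(220,273))]: print(tri(t,T([a]),s,S([b])))
R=Rn.from_euler("xyz",st["orientation"])
back=atz(t,T([(226,219)]),.1405)[0]
print("back",back,"tool",R.inv().apply(back-st["ee_pos"]))
w=atz(t,T([(166,262),(289,256)]),.1405);print("outer width",np.linalg.norm(w[0]-w[1]))
```

```text
(array([0.6141, 0.168 , 0.1609]), np.float64(0.00079735024940862))
(array([0.6208, 0.1196, 0.1613]), np.float64(0.00046497462821070676))
back [0.6462 0.1456 0.1405] tool [ 0.1367 -0.0009 -0.0023]
outer width 0.054481276056285
```

Run:
```python
from h import *
from workcell import r
mv(r,[.4632,-.088,.14],.093)
```

```text
clock 5.675 shift mm [-67.2 214.7  -1. ] rot [-0.0002  0.0042 -0.0002]
```

Request:
servo_tool([
  [-9,29,-1,0,0.004,0,30],
  [-21,67,-1,0,0.004,0,30],
  [-34,109,-1,0,0.004,0,30],
  [-47,150,-1,0,0.004,0,30],
  [-57,182,-1,0,0.004,0,30],
])

```text
clock: 6.3
ee_pos: [0.4702, -0.0559, 0.1405]
orientation: [-3.141, -0.001, 0.092]
wrist_force: [-0.0, 0.3, -1.7]
opening: 0.431
```

Run:
```python
from h import *
from workcell import r
mv(r,[.4632,-.088,.14],.093)
```

```text
clock 6.3 shift mm [-9.9 31.3  0.4] rot [-0.0004 -0.0012 -0.0009]
```

Request:
servo_tool([
  [-7,22,0.4,0,-0.001,-0.001,30],
  [-9,29,0.4,0,-0.001,-0.001,30],
  [-9.5,31,0.4,0,-0.001,-0.001,30],
  [-9.5,31,0.4,0,-0.001,-0.001,30],
])

```text
clock: 6.8
ee_pos: [0.4643, -0.0856, 0.1405]
orientation: [-3.141, -0.001, 0.095]
wrist_force: [-0.1, -0.1, -2.1]
opening: 0.436
```

Run:
```python
from h import *
from workcell import r
s=r.read_camera("side");t=r.read_camera("top")
cv2.imwrite("pics/s6.png",cv2.resize(s["image"][190:290,250:370,::-1],None,fx=6,fy=6,interpolation=cv2.INTER_CUBIC))
cv2.imwrite("pics/t6.png",cv2.resize(t["image"][185:265,280:380,::-1],None,fx=7,fy=7,interpolation=cv2.INTER_CUBIC))
st=r.read_state();print(st["ee_pos"],st["orientation"],st["wrist_force"],st["opening"]);mv(r,[.4632,-.088,.14],.093)
```

```text
[ 0.46431478 -0.08554889  0.14054245] [-3.14139997e+00 -1.06296593e-03  9.47723343e-02] [-0.09897045  0.25514192 -1.30244054] 0.4374717145287139
clock 6.9 shift mm [-1.3  2.3  0.5] rot [-0.0002 -0.0011  0.0018]
```

View pics/s6.png

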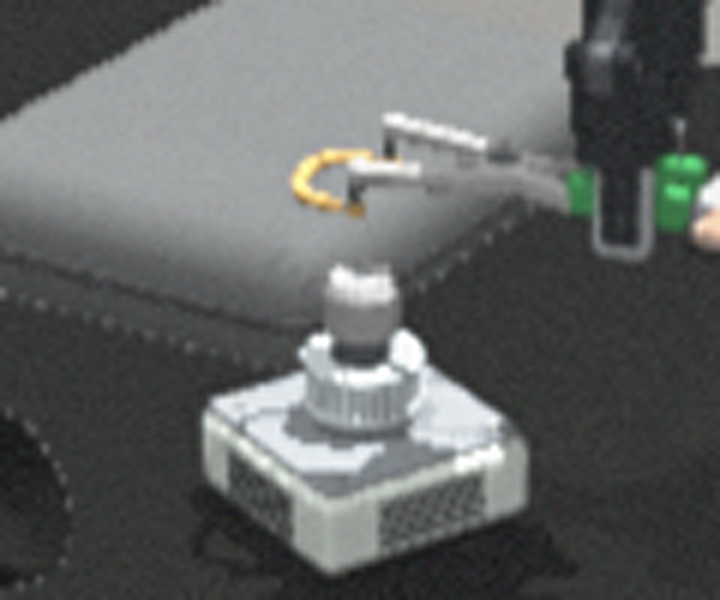

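View pics/t6.png

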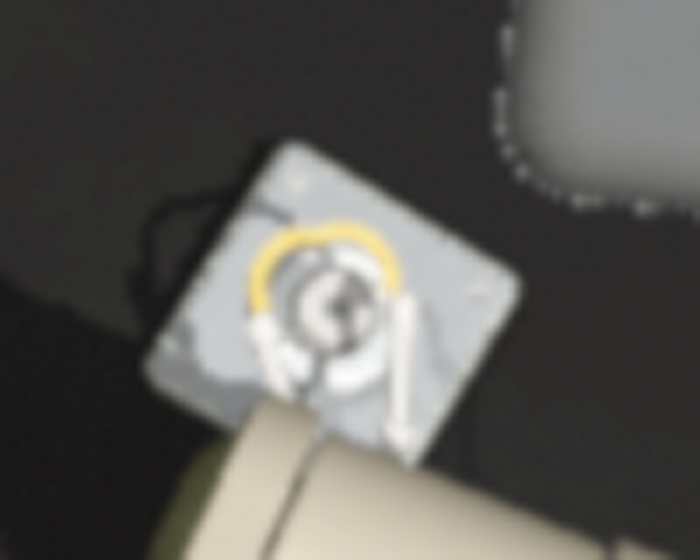

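```bash
cat > ov.py <<'E'
from h import *
from workcell import r
import sys
def views(tag,offt,st_,offs,ss,C,z,yaw,spin,save=True):
    s=r.read_camera("side");t=r.read_camera("top")
    a=np.linspace(0,2*np.pi,73)
    def circ(c,rad): return np.c_[c[0]+rad*np.cos(a),c[1]+rad*np.sin(a),np.full(73,c[2])]
    for n,c,off,sc,wh in (("t",t,offt,st_,(110,80)),("s",s,offs,ss,(120,100))):
        im=c["image"][off[1]:off[1]+wh[1],off[0]:off[0]+wh[0],::-1]
        im=cv2.resize(im,None,fx=sc,fy=sc,interpolation=cv2.INTER_CUBIC)
        cv2.imwrite(f"pics/{n}{tag}.png",im)
        im=im.copy()
        def dr(P,col): cv2.polylines(im,[np.round((proj(c,P)-off+.5)*sc-.5).astype(int)],False,col,1)
        dr(circ([*C,z],.0185),(0,0,255));dr(circ([*C,z],.0235),(0,0,255))
        dr(circ([*spin,.100],.016),(255,0,0));dr(circ([*spin,.106],.012),(255,0,0));dr(circ([*spin,.070],.025),(0,255,0));dr(circ([*spin,.082],.016),(255,0,0))
        d=np.array([np.cos(yaw),np.sin(yaw)]);dr([[*(C-.06*d),z],[*(C+.03*d),z]],(255,0,255))
        cv2.imwrite(f"pics/{n}{tag}o.png",im)
E
python3 - <<'E'
from ov import *
np.set_printoptions(precision=4,suppress=True)
s=r.read_camera("side");t=r.read_camera("top");st=r.read_state()
T=lambda p:crop2px(p,(280,185),7); S=lambda p:crop2px(p,(250,190),6)
for a,b in [((262,320),(356,168)),((403,300),(393,121)),((338,306),(363,274))]: print(tri(t,T([a]),s,S([b])))
print(st["ee_pos"])
back=atz(t,T([(321,238)]),.1425)[0];print("back",back)
yaw=.095;C=back[:2]-.021*np.array([np.cos(yaw),np.sin(yaw)]);print("C",C)
views("7",np.array((280,185)),7,np.array((250,190)),6,C,.1425,yaw,np.array([.5783,-.0762]))
E
```

```text
(array([ 0.5691, -0.0513,  0.1617]), np.float64(0.0014477847207042308))
(array([ 0.5741, -0.0977,  0.1623]), np.float64(0.001959141102850947))
(array([ 0.5786, -0.0775,  0.1026]), np.float64(0.0012730894713800487))
[ 0.4643 -0.0857  0.1406]
back [ 0.5983 -0.0714  0.1425]
C [ 0.5774 -0.0734]
```

View pics/t7o.png

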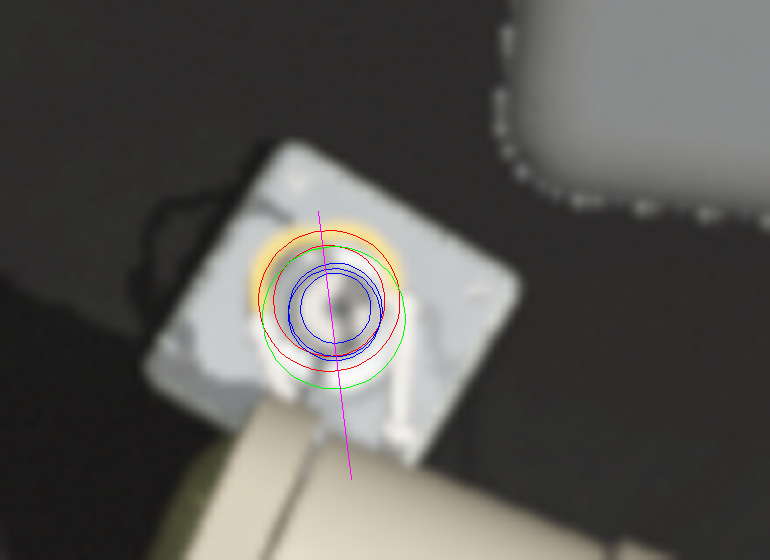

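View pics/s7o.png

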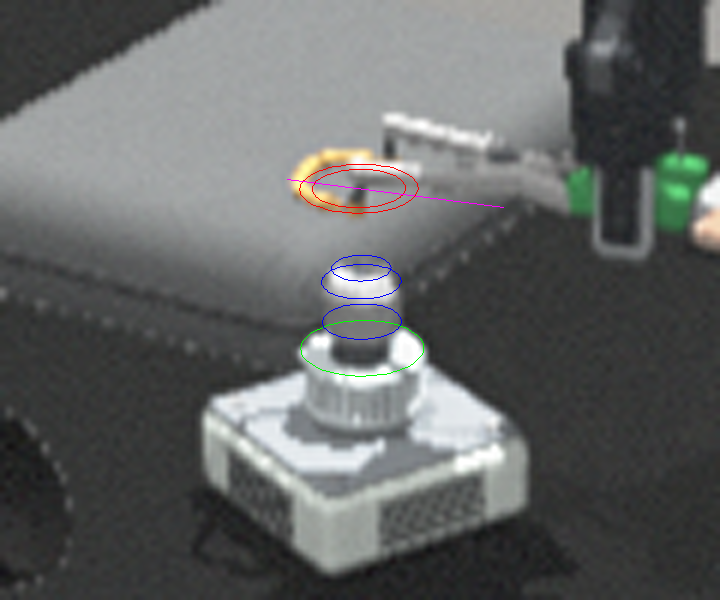

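```bash
cat > ov.py <<'E'
from h import *
from workcell import r
def ring(back,z,yaw,op=.62):
    out=[]
    for sg in(1,-1):
        for rad in(14.5,19.5):
            a=np.linspace(0,np.radians(150),40)
            p=np.c_[-17+rad*np.cos(a),sg*rad*np.sin(a)]
            th=sg*op/2; p=p@np.array([[np.cos(th),np.sin(th)],[-np.sin(th),np.cos(th)]])
            p=p@np.array([[np.cos(yaw),np.sin(yaw)],[-np.sin(yaw),np.cos(yaw)]])*1e-3+back
            out.append(np.c_[p,np.full(40,z)])
    return out
def views(tag,back,z,yaw,spin,op=.62):
    s=r.read_camera("side");t=r.read_camera("top")
    a=np.linspace(0,2*np.pi,73)
    def circ(c,rad): return np.c_[c[0]+rad*np.cos(a),c[1]+rad*np.sin(a),np.full(73,c[2])]
    for n,c,off,sc,wh in (("t",t,np.array((295,200)),10,(70,60)),("s",s,np.array((280,200)),9,(70,66))):
        im=c["image"][off[1]:off[1]+wh[1],off[0]:off[0]+wh[0],::-1]
        im=cv2.resize(im,None,fx=sc,fy=sc,interpolation=cv2.INTER_CUBIC)
        o=im.copy()
        def dr(P,col): cv2.polylines(o,[np.round((proj(c,P)-off+.5)*sc-.5).astype(int)],False,col,1)
        for p in ring(back,z,yaw,op): dr(p,(0,0,255))
        for h,rd,cl in((.106,.012,0),(.1,.016,0),(.082,.016,0),(.07,.025,1)): dr(circ([*spin,h],rd),(0,255,0) if cl else (255,0,0))
        d=np.array([np.cos(yaw),np.sin(yaw)]);dr([[*(back-.08*d),z],[*(back+.01*d),z]],(255,0,255))
        cv2.imwrite(f"pics/{n}{tag}o.png",o); cv2.imwrite(f"pics/{n}{tag}.png",im)
E
python3 - <<'E'
from ov import *
views("8",np.array([.5983,-.0714]),.1425,.095,np.array([.5783,-.0762]))
E
```

```text
(no output)
```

View pics/t8o.png

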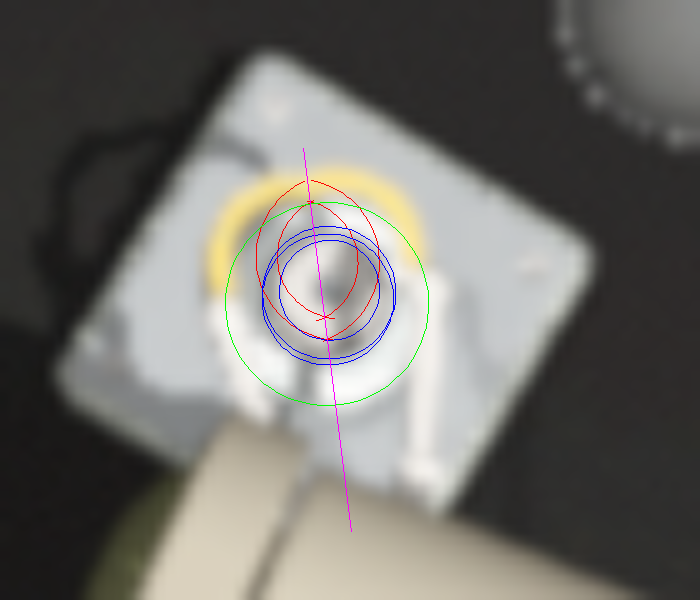

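View pics/s8o.png

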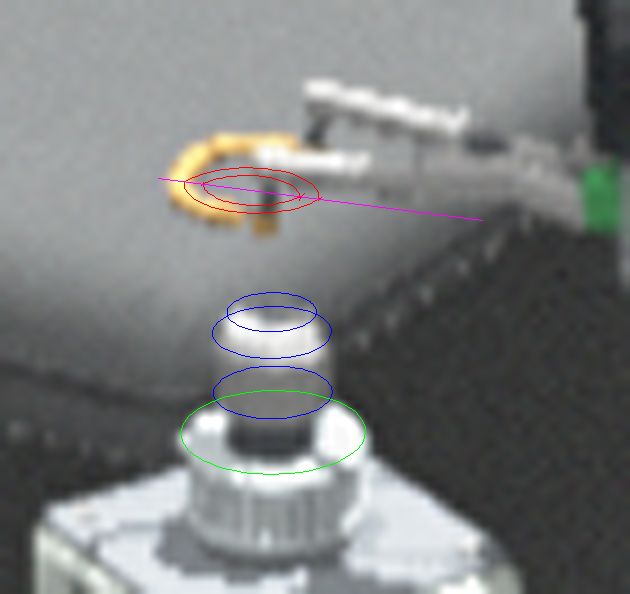

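View pics/s8.png

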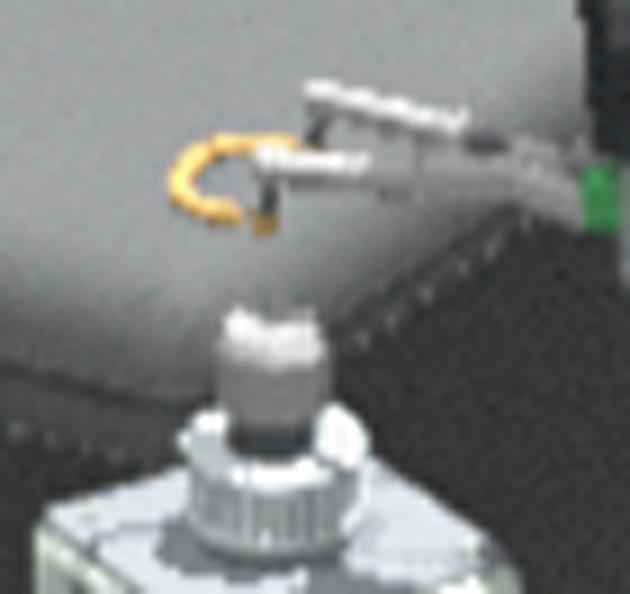

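```bash
sed -i 's/th=sg\*op/th=-sg*op/' ov.py
python3 - <<'E'
from ov import *
views("9",np.array([.5985,-.0718]),.1425,.080,np.array([.5783,-.0762]))
E
```

```text
(no output)
```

View pics/t9o.png

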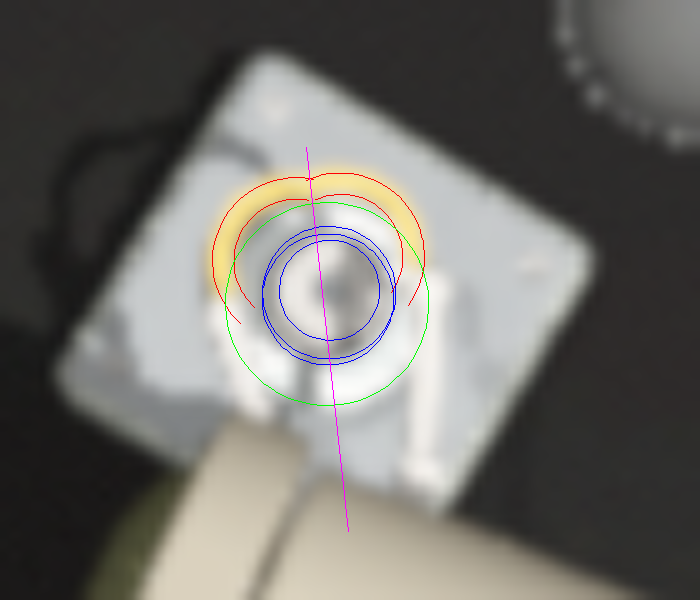

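View pics/s9o.png

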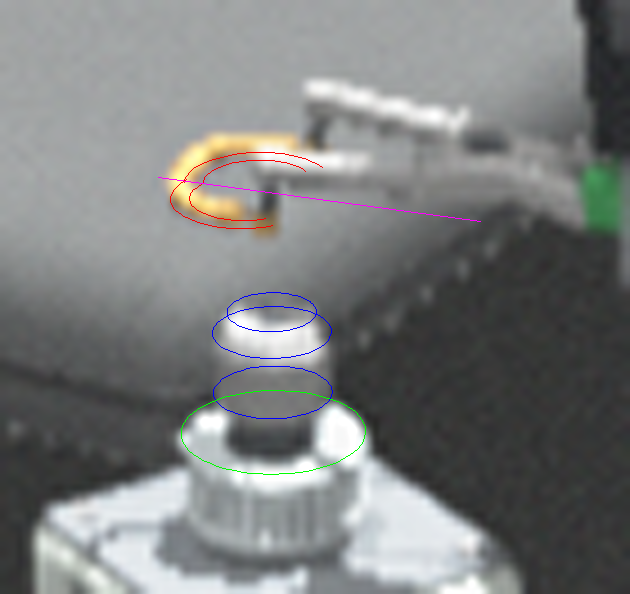

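View pics/t9.png

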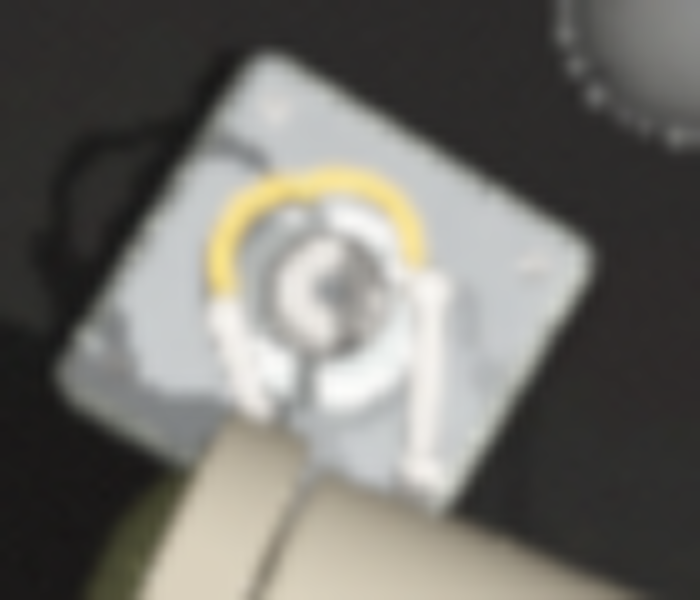

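Run:
```python
from ov import *
s=r.read_camera("side");t=r.read_camera("top");st=r.read_state();print(st["ee_pos"],st["orientation"])
off=np.array([250,195]);im=s["image"][195:255,280:400,::-1]
cv2.imwrite("pics/s10.png",cv2.resize(im,None,fx=6.6,fy=6.6,interpolation=cv2.INTER_CUBIC))
yaw=.085;b=np.array([.5990,-.0717]);d=np.array([np.cos(yaw),np.sin(yaw)]);n=np.array([-d[1],d[0]])
f=lambda P:((proj(s,P)-[280,195]+.5)*6.6-.5).round(0)
for x in(-.107,-.155):
  p=b+x*d+.0195*n
  print(x,[f([[*p,z]])[0] for z in(.150,.158,.166,.170)])
  p=b+x*d-.0195*n
  print('R',x,[f([[*p,z]])[0] for z in(.150,.158,.166,.170)])
print("back",[f([[*b,z]])[0] for z in (.14,.1425,.145,.1475)])
```

```text
[ 0.4642692  -0.08623133  0.14061172] [ 3.14158247e+00 -1.28033452e-03  9.37847499e-02]
-0.107 [array([408., 207.]), array([409., 186.]), array([409., 165.]), array([409., 154.])]
R -0.107 [array([439., 163.]), array([440., 143.]), array([440., 122.]), array([440., 112.])]
-0.155 [array([541., 225.]), array([542., 204.]), array([542., 183.]), array([543., 172.])]
R -0.155 [array([569., 180.]), array([570., 160.]), array([571., 139.]), array([571., 129.])]
back [array([140., 172.]), array([140., 166.]), array([140., 160.]), array([140., 153.])]
```

View pics/s10.png

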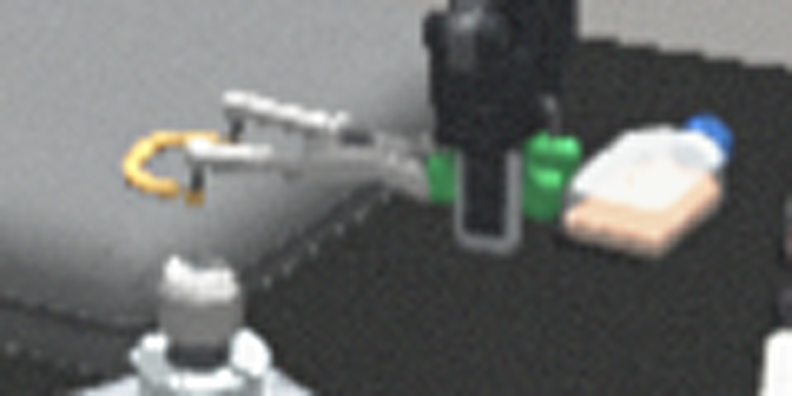

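Request:
servo_tool([
  [0.1,2.2,10,0,0,0,30],
  [0.1,2.2,20,0,0,0,30],
  [0.1,2.2,28,0,0,0,30],
  [0.1,2.2,28,0,0,0,30],
])

```text
clock: 7.9
ee_pos: [0.4642, -0.0883, 0.1118]
orientation: [-3.141, 0.0, 0.094]
wrist_force: [0.3, 0.2, -2.6]
opening: 0.433
```

Run:
```python
from ov import *
st=r.read_state();print(st["ee_pos"],st["orientation"],st["wrist_force"],st["opening"])
views("11",np.array([.5992,-.0744]),.1155,.085,np.array([.5783,-.0762]))
```

```text
[ 0.46424621 -0.08826847  0.11181431] [-3.14069331e+00  2.82483844e-04  9.38105435e-02] [ 0.28749755  0.17786214 -2.64730753] 0.43281230620325545
```

View pics/t11o.png

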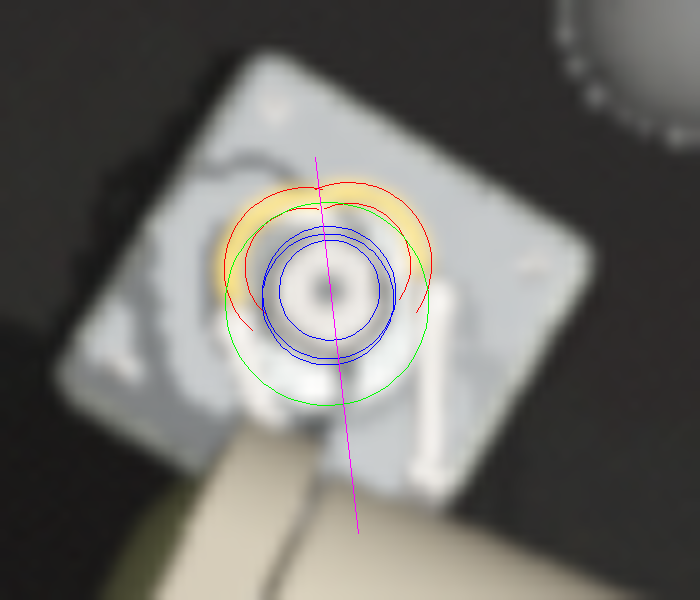

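View pics/s11o.png

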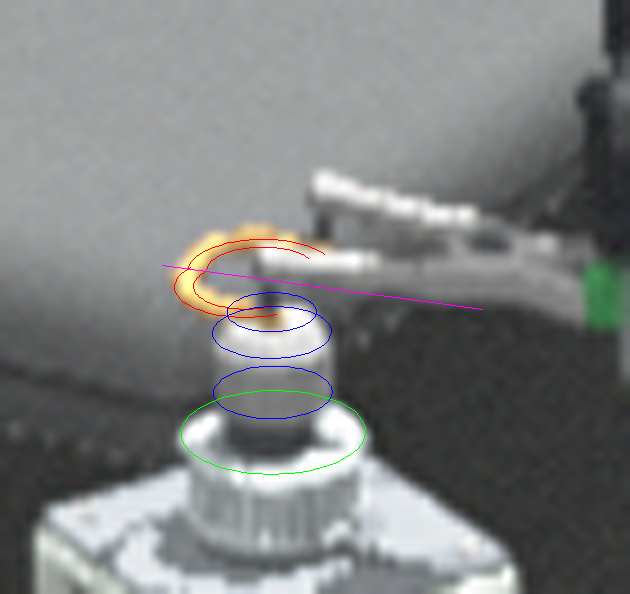

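View pics/t11.png

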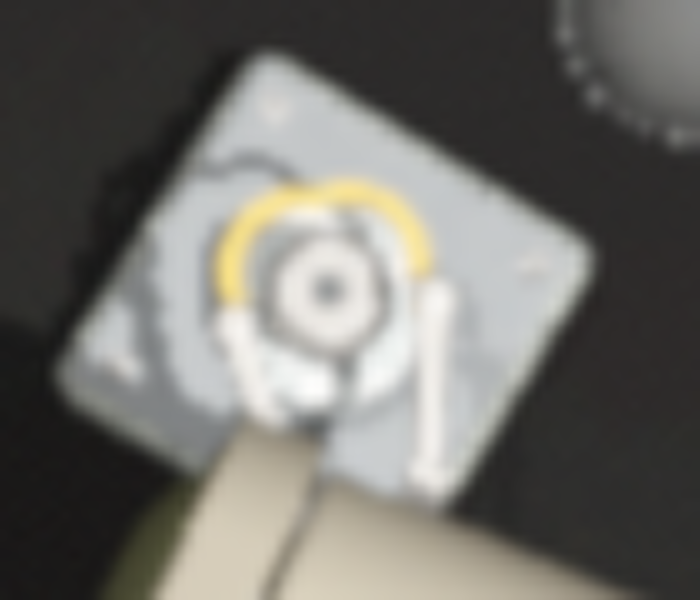

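View pics/s11.png

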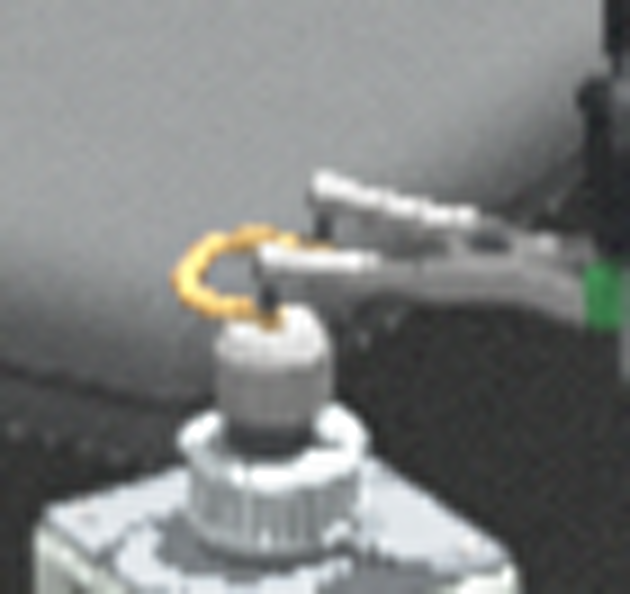

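Request:
servo_tool([
  [0.2,0.8,0,0,0,0,30],
  [0.2,0.8,3,0,0,0,30],
  [0.2,0.8,6,0,0,0,30],
  [0.2,0.8,9,0,0,0,30],
  [0.2,0.8,9,0,0,0,30],
])

```text
clock: 8.62
ee_pos: [0.4647, -0.0891, 0.1033]
orientation: [-3.141, -0.001, 0.094]
wrist_force: [-0.0, 0.5, -1.5]
opening: 0.435
```

Run:
```python
from ov import *
st=r.read_state();print(st["ee_pos"],st["orientation"],st["wrist_force"],st["ft_torque"],st["opening"])
views("12",np.array([.5992,-.0744]),.1075,.1,np.array([.5783,-.0762]))
```

```text
[ 0.46473586 -0.08913074  0.10330581] [-3.14124546e+00 -6.58862420e-04  9.37692294e-02] [-0.04796024  0.52517112 -1.46462786] [-0.02848655  0.04889287  0.01277307] 0.4353847057509974
```

View pics/t12o.png

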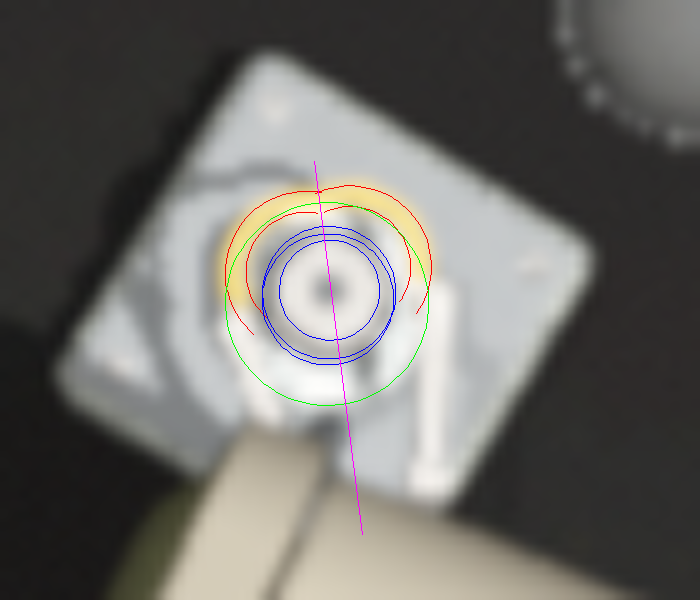

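View pics/s12o.png

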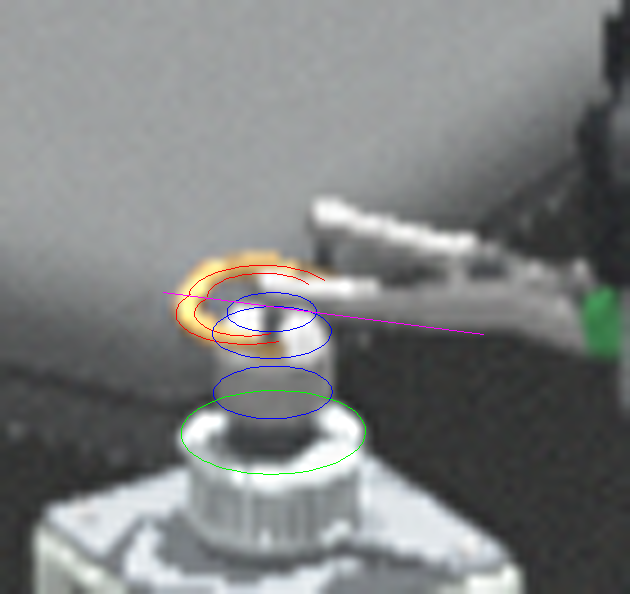

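View pics/s12.png

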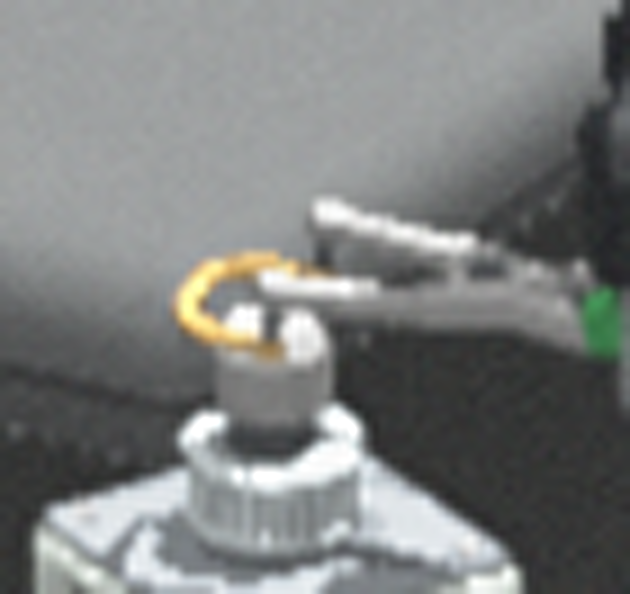

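Request:
servo_tool([
  [0,0,3,0,0,0,30],
  [0,0,6,0,0,0,30],
  [0,0,9,0,0,0,30],
  [0,0,12,0,0,0,30],
  [0,0,12,0,0,0,30],
])

```text
clock: 9.35
ee_pos: [0.4648, -0.0891, 0.0913]
orientation: [-3.141, -0.001, 0.094]
wrist_force: [-1.1, 0.1, -2.7]
opening: 0.431
```

Run:
```python
from ov import *
st=r.read_state();print(st["ee_pos"],st["orientation"],st["wrist_force"],st["ft_torque"],st["opening"])
views("13",np.array([.5992,-.0741]),.096,.1,np.array([.5783,-.0762]))
```

```text
[ 0.46477925 -0.08914192  0.09134023] [-3.14129957e+00 -7.65255638e-04  9.37721371e-02] [-1.11378872  0.06311118 -2.70213273] [0.01579315 0.07758753 0.0575116 ] 0.43143237823879743
```

View pics/t13o.png

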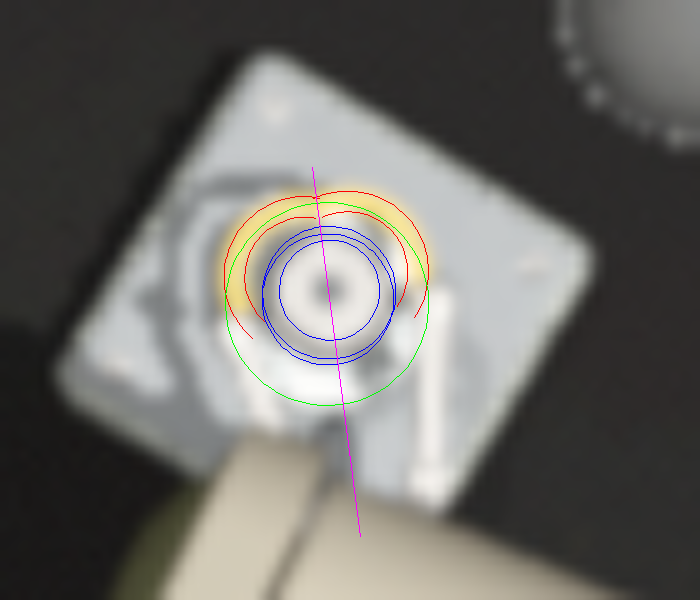

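View pics/s13o.png

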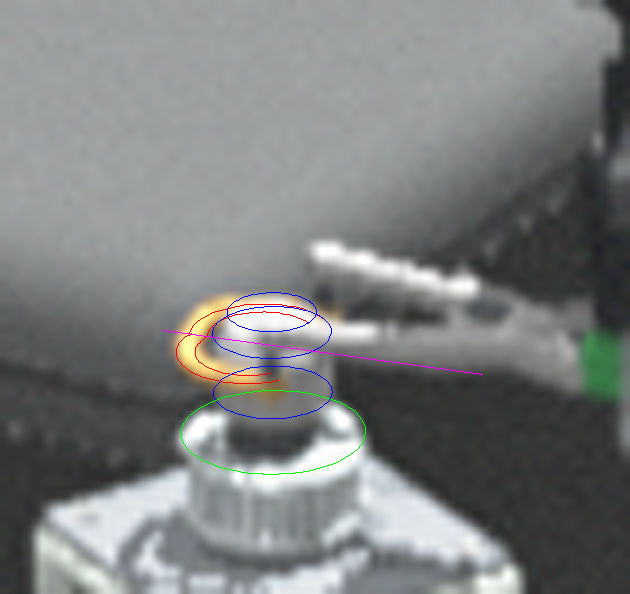

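View pics/s13.png

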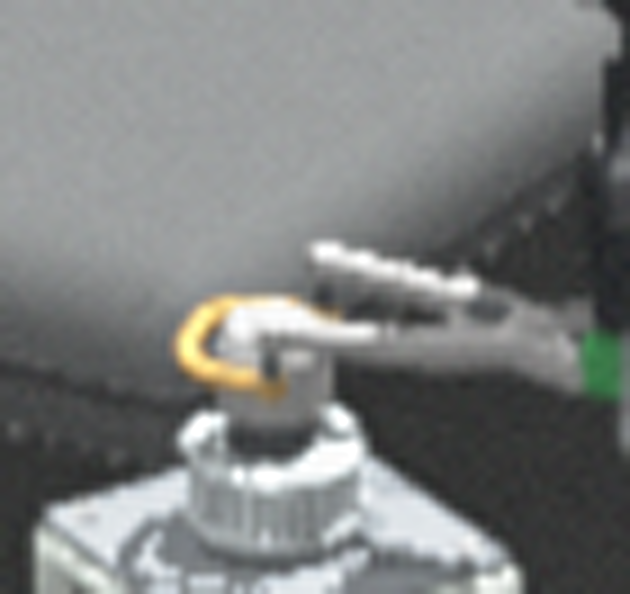

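View pics/t13.png

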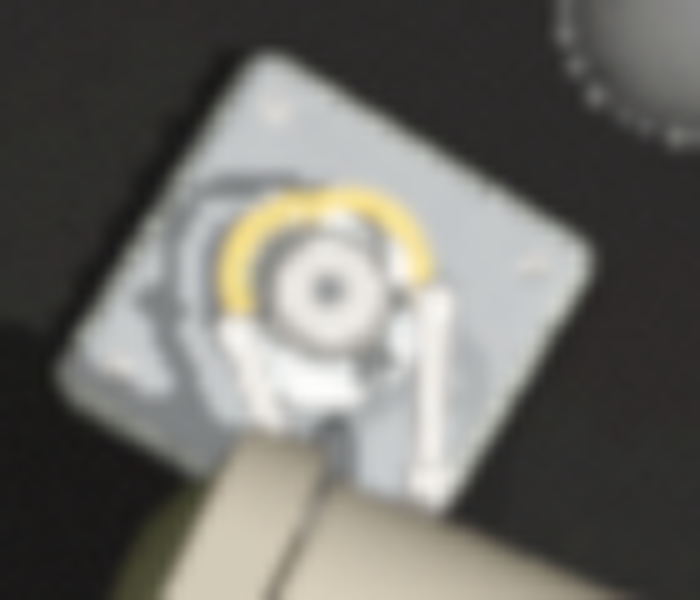

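Request:
servo_tool([
  [0,0,4,0,0,0,30],
  [0,0,8,0,0,0,30],
  [0,0,12,0,0,0,30],
  [0,0,16,0,0,0,30],
  [0,0,17,0,0,0,30],
])

```text
clock: 10.07
ee_pos: [0.4648, -0.0892, 0.0743]
orientation: [-3.141, -0.001, 0.094]
wrist_force: [0.6, 0.2, -1.3]
opening: 0.435
```

Run:
```python
from ov import *
st=r.read_state();print(st["ee_pos"],st["orientation"],st["wrist_force"],st["ft_torque"],st["opening"])
views("14",np.array([.5992,-.0741]),.077,.1,np.array([.5783,-.0762]))
```

```text
[ 0.46478371 -0.08916111  0.07426679] [-3.14130733e+00 -7.11315431e-04  9.37640454e-02] [ 0.56909116  0.15689622 -1.34550543] [-0.01857911  0.07245347  0.02578267] 0.434596358224529
```

View pics/t14o.png

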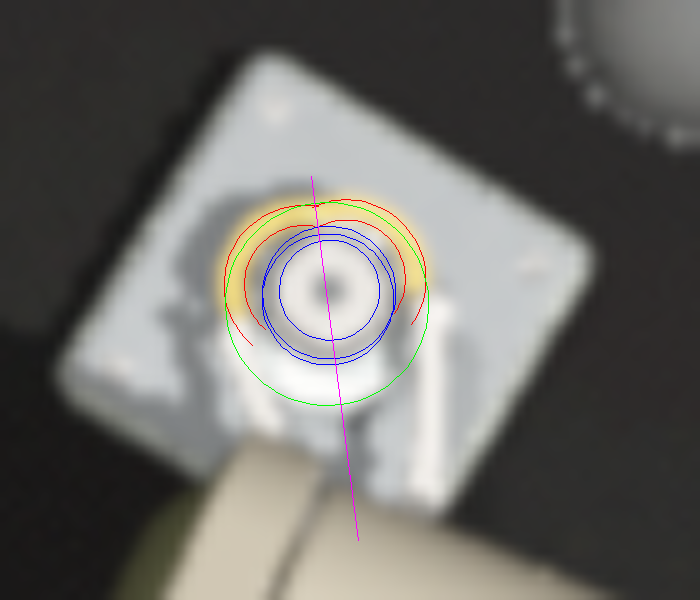

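View pics/s14o.png

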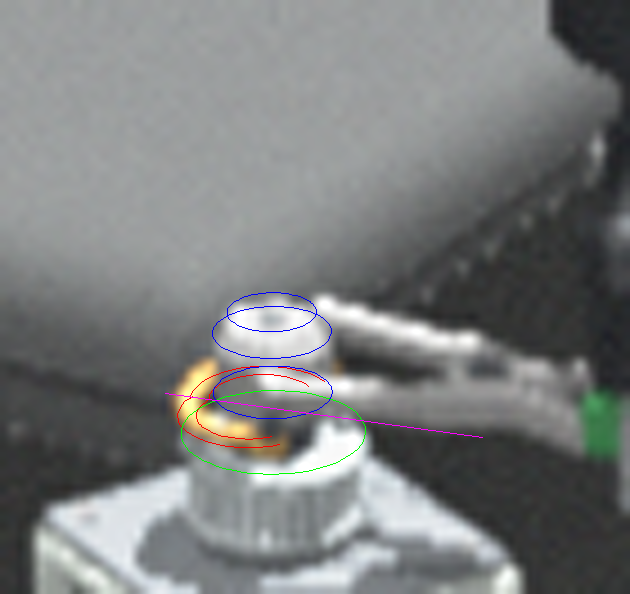

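View pics/s14.png

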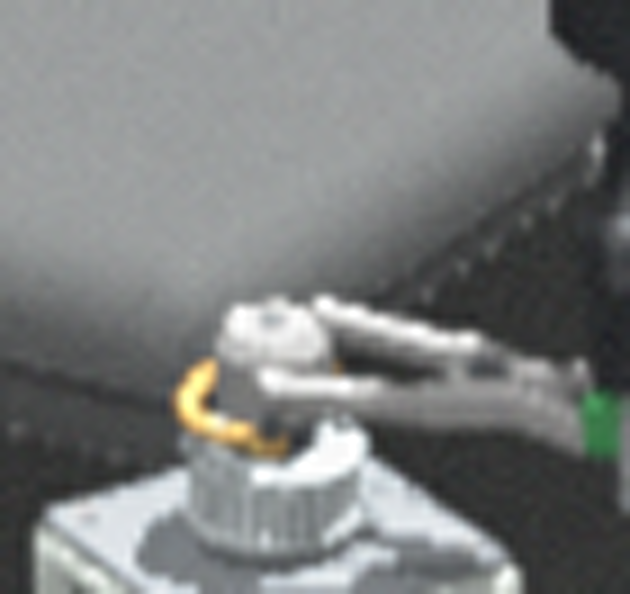

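View pics/t14.png

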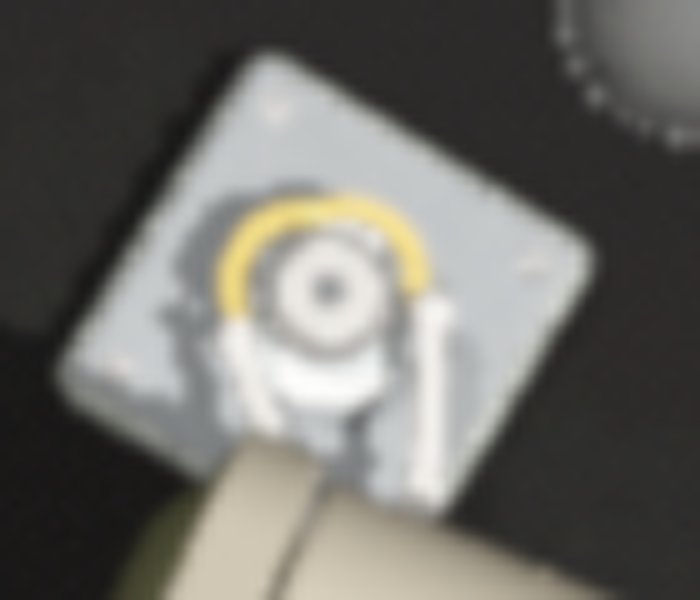

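Run:
```python
from ov import *
np.set_printoptions(precision=1,suppress=True,linewidth=200)
s=r.read_camera("side"); im0=cv2.imread("pics/side0.png").astype(float)
spin=np.array([.5783,-.0762])
o=np.array(s["cam_to_world"])[:2,3]; u=(o-spin)/np.linalg.norm(o-spin)
def f(z,rad): return proj(s,[[*(spin+u*rad),z]])[0]
for n,z,rd in(("top far",.106,-.012),("chamf front",.1,.016),("head bottom",.082,.016),("groove/pulley",.07,.0125),("pulley edge",.07,.025),("pulley bot",.048,.025)): print(n,f(z,rd))
x=int(round(f(.08,.016)[0]))
print(x); 
for y in range(228,270): print(y,im0[y,x-1:x+2].mean(),end=' | ')
# ring fit on current image
img=s["image"].astype(float)
hsv=cv2.cvtColor(s["image"],cv2.COLOR_RGB2HSV)
m=((hsv[...,0]>10)&(hsv[...,0]<30)&(hsv[...,1]>90)&(hsv[...,2]>80))
m[:, :280]=0;m[:,345:]=0;m[:200]=0;m[266:]=0
ys,xs=np.where(m);print("\nyellow",xs.min(),xs.max(),ys.min(),ys.max(),m.sum())
K=8
def render(back,z,yaw,zt=0.,pt=0.):
    M=np.zeros((66*K,70*K),np.uint8)
    R=lambda p:np.round(((proj(s,p)-[280,200]+.5)*K-.5)).astype(np.int32)
    for h in np.linspace(-.002,.002,9):
        q=ring(back,z+h,yaw)
        for i in(0,2):
            poly=np.vstack([q[i],q[i+1][::-1]]); poly[:,2]+= pt*((poly[:,0]-back[0])+.021)
            cv2.fillPoly(M,[R(poly)],255)
    return cv2.resize(M,(70,66),interpolation=cv2.INTER_AREA)/255.
sat=np.clip((img[...,0]-img[...,2])/110,0,1)[200:266,280:350]
W=np.zeros_like(sat);W[:,10:24]=1  # columns 290..303: back portion, unoccluded left of the head
best=[]
for z in np.arange(.072,.086,.0005):
  for bx in np.arange(.596,.603,.0005):
    e=((render(np.array([bx,-.0741]),z,.1)-sat)**2*W).sum(); best.append((e,z,bx))
best.sort();print(np.array(best[:5])*[1,1e3,1e3])
```

```text
top far [309.7 232. ]
chamf front [309.8 239.3]
head bottom [309.9 246. ]
groove/pulley [309.9 249.8]
pulley edge [310.  252.2]
pulley bot [310.1 260.3]
310
228 145.0 | 229 141.22222222222223 | 230 136.33333333333334 | 231 129.66666666666666 | 232 131.44444444444446 | 233 189.33333333333334 | 234 219.88888888888889 | 235 194.11111111111111 | 236 219.44444444444446 | 237 238.55555555555554 | 238 222.88888888888889 | 239 206.88888888888889 | 240 178.44444444444446 | 241 138.44444444444446 | 242 123.77777777777777 | 243 123.55555555555556 | 244 124.66666666666667 | 245 124.0 | 246 122.77777777777777 | 247 95.44444444444444 | 248 70.33333333333333 | 249 67.0 | 250 75.77777777777777 | 251 170.77777777777777 | 252 253.66666666666666 | 253 250.11111111111111 | 254 209.11111111111111 | 255 153.0 | 256 146.11111111111111 | 257 146.0 | 258 146.44444444444446 | 259 166.22222222222223 | 260 175.77777777777777 | 261 134.66666666666666 | 262 91.11111111111111 | 263 111.77777777777777 | 264 204.77777777777777 | 265 229.55555555555554 | 266 229.44444444444446 | 267 229.33333333333334 | 268 230.33333333333334 | 269 227.55555555555554 | 
yellow 299 311 240 250 42
[[  0.8  81.  599.5]
 [  0.9  80.5 599.5]
 [  1.   81.  599. ]
 [  1.1  80.5 600. ]
 [  1.2  81.  600. ]]
```

Run:
```python
from ov import *
spin=np.array([.5783,-.0762]);back=np.array([.5992,-.0741])
s=r.read_camera("side")
im=s["image"][225:270,288:340,::-1]
for tag,interp in(("a",cv2.INTER_CUBIC),):
    K=14
    o=cv2.resize(im,None,fx=K,fy=K,interpolation=interp)
    cv2.imwrite("pics/s15.png",o)
    a=np.linspace(0,2*np.pi,73)
    for z,col in((.076,(0,0,255)),(.082,(0,255,0))):
      for h in(-.002,.002):
        for p in ring(back,z+h,.1)[1::2]:
            cv2.polylines(o,[np.round((proj(s,p)+[0,1]-[288,225]+.5)*K-.5).astype(int)],False,col,1)
    for h,rd in((.082,.016),(.07,.025),(.106,.012),(.048,.025)):
        p=np.c_[spin[0]+rd*np.cos(a),spin[1]+rd*np.sin(a),np.full(73,h)]
        cv2.polylines(o,[np.round((proj(s,p)+[0,1]-[288,225]+.5)*K-.5).astype(int)],False,(255,0,0),1)
    cv2.imwrite("pics/s15o.png",o)
```

```text
(no output)
```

View pics/s15o.png

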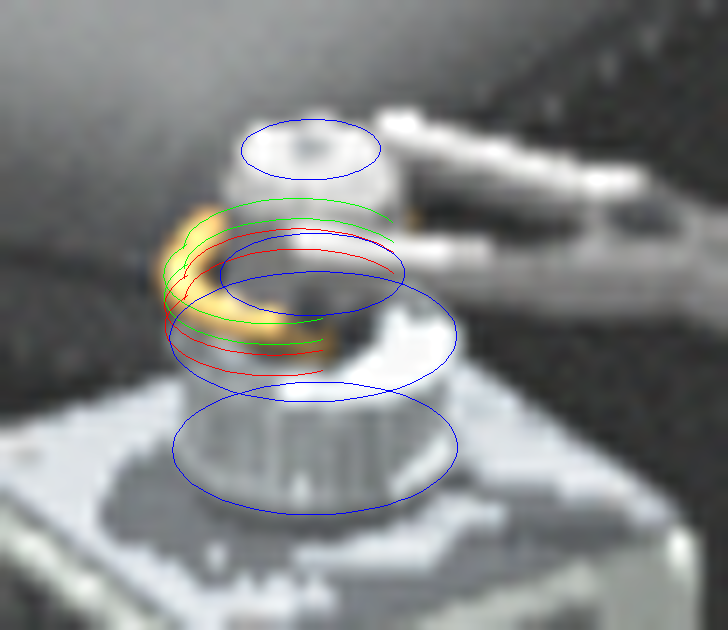

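View pics/s15.png

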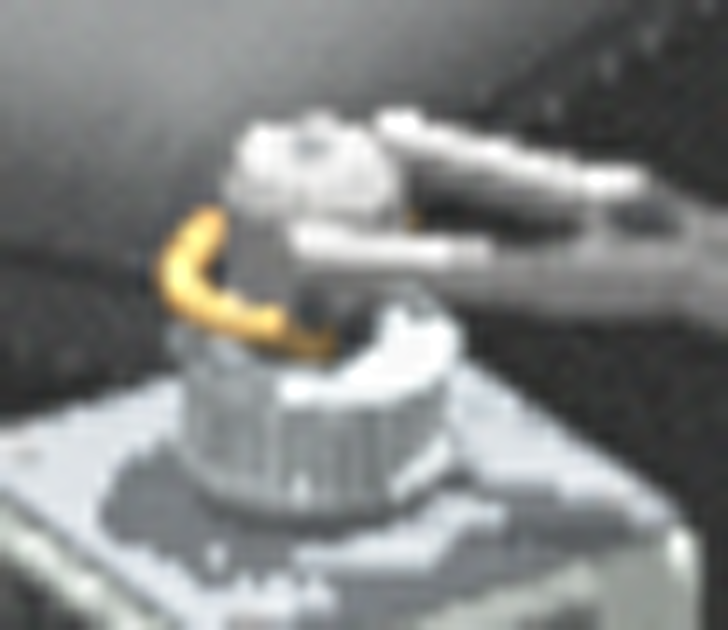

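```bash
cat > fit.py <<'E'
from ov import *
from scipy.optimize import minimize
np.set_printoptions(precision=4,suppress=True,linewidth=160)
def ring3(p):
    bx,by,z,yaw,pit,rol=p[:6]; out=[]
    R=Rn.from_euler("xyz",[rol,pit,0]).as_matrix()
    for h in np.linspace(-.002,.002,5):
        for q in ring(np.zeros(2),h,0.):
            P=q@R.T; c,s_=np.cos(yaw),np.sin(yaw)
            out.append(np.c_[P[:,0]*c-P[:,1]*s_+bx,P[:,0]*s_+P[:,1]*c+by,P[:,2]+z])
    return out
K=8
def render(c,p,off,wh,d):
    M=np.zeros((wh[1]*K,wh[0]*K),np.uint8); q=ring3(p)
    for i in range(0,len(q),2):
        poly=np.vstack([q[i],q[i+1][::-1]])
        cv2.fillPoly(M,[np.round((proj(c,poly)+d-off+.5)*K*16-.5*16).astype(np.int32)],255,shift=4)
    M=cv2.GaussianBlur(M,(0,0),K*.55)
    return cv2.resize(M,wh,interpolation=cv2.INTER_AREA)/255.
def sat(im):
    im=im.astype(float); R,B=im[...,0],im[...,2]; return np.clip((R-B)/np.maximum(R,40)/.6,0,1)*np.clip(R/120,0,1)
def run(p0,dt=(-.2,.0),ds=(0,1.),verbose=1):
    s=r.read_camera("side");t=r.read_camera("top")
    os_,ws=np.array((288,225)),(52,45); ot,wt=np.array((305,205)),(46,40)
    S=sat(s["image"][225:270,288:340]);T=sat(t["image"][205:245,305:351])
    Ws=np.zeros_like(S);Ws[:,:16]=1;Ws[19:,:23]=1
    Wt=np.zeros_like(T);Wt[:22]=1
    f=lambda p:((render(s,p,os_,ws,np.array(ds))-S)**2*Ws).sum()+((render(t,p,ot,wt,np.array(dt))-T)**2*Wt).sum()
    sc=np.array([1e-3,1e-3,1e-3,.03,.03,.03]); p0=np.array(p0)
    best=None
    for k in range(3):
        st=np.array(p0)+sc*np.random.default_rng(k).normal(size=6)*(k>0)
        a=minimize(lambda v:f(st+v*sc),np.zeros(6),method="Nelder-Mead",options=dict(maxiter=500,initial_simplex=np.vstack([np.zeros(6),2*np.eye(6)])))
        print(a.fun,st+a.x*sc)
        if best is None or a.fun<best[0]: best=(a.fun,st+a.x*sc)
    p=best[1]
    for n,c,o,w,d,I in(("s",s,os_,ws,ds,S),("t",t,ot,wt,dt,T)):
        A=np.hstack([I,render(c,p,o,w,np.array(d))]);cv2.imwrite(f"pics/fit_{n}.png",cv2.resize((A*255).astype(np.uint8),None,fx=7,fy=7,interpolation=cv2.INTER_NEAREST))
    return p
E
python3 - <<'E'
from fit import *
p=run([.5992,-.0741,.081,.1,0,0])
E
```

```text
7.11370411949036 [ 0.5994 -0.0744  0.0839  0.0858 -0.1854  0.0566]
7.172290010623742 [ 0.5995 -0.0737  0.0839  0.1163 -0.2274  0.0917]
7.063943807040648 [ 0.5994 -0.0744  0.0838  0.0901 -0.209   0.0777]
```

View pics/fit_s.png

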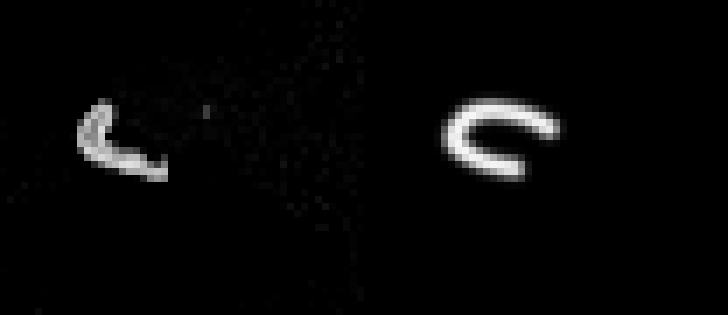

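View pics/fit_t.png

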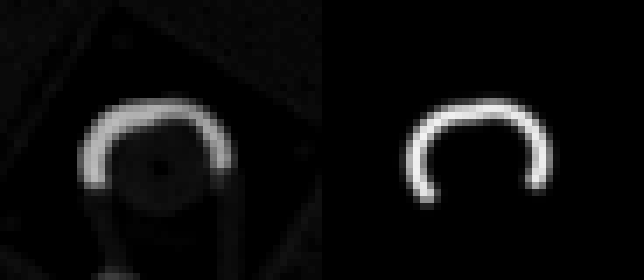

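Request:
servo_tool([
  [0,0,1,0,0,0,30],
  [0,0,2,0,0,0,30],
  [0,0,3,0,0,0,30],
  [0,0,3,0,0,0,30],
])

```text
clock: 10.88
ee_pos: [0.4649, -0.0892, 0.0715]
orientation: [-3.141, -0.001, 0.094]
wrist_force: [-0.3, -0.3, -2.1]
opening: 0.436
```

```bash
cat > z.py <<'E'
from ov import *
import sys
tag,z,dy=sys.argv[1],float(sys.argv[2]),1
spin=np.array([.5783,-.0762]);back=np.array([.5993,-.0743])
s=r.read_camera("side");K=14
st=r.read_state();print(st["clock"],st["ee_pos"],st["wrist_force"],st["ft_torque"],st["opening"])
im=s["image"][225:270,288:340,::-1]
o=cv2.resize(im,None,fx=K,fy=K,interpolation=cv2.INTER_CUBIC);cv2.imwrite(f"pics/s{tag}.png",o)
a=np.linspace(0,2*np.pi,73)
D=lambda P,c:cv2.polylines(o,[np.round((proj(s,P)+[0,dy]-[288,225]+.5)*K-.5).astype(int)],False,c,1)
for h in(-.002,.002):
    for p in ring(back,z+h,.095)[1::2]: D(p,(0,0,255))
for h,rd in((.082,.016),(.07,.025),(.106,.012),(.048,.025),(.07,.0125)): D(np.c_[spin[0]+rd*np.cos(a),spin[1]+rd*np.sin(a),np.full(73,h)],(255,0,0))
cv2.imwrite(f"pics/s{tag}o.png",o)
E
python3 z.py 16 .079
```

```text
10.925 [ 0.4649094  -0.08919492  0.0715631 ] [ 0.68962001 -0.41750542 -2.01110698] [-0.0244772   0.12473634  0.02481788] 0.43028259909345346
```

View pics/s16o.png

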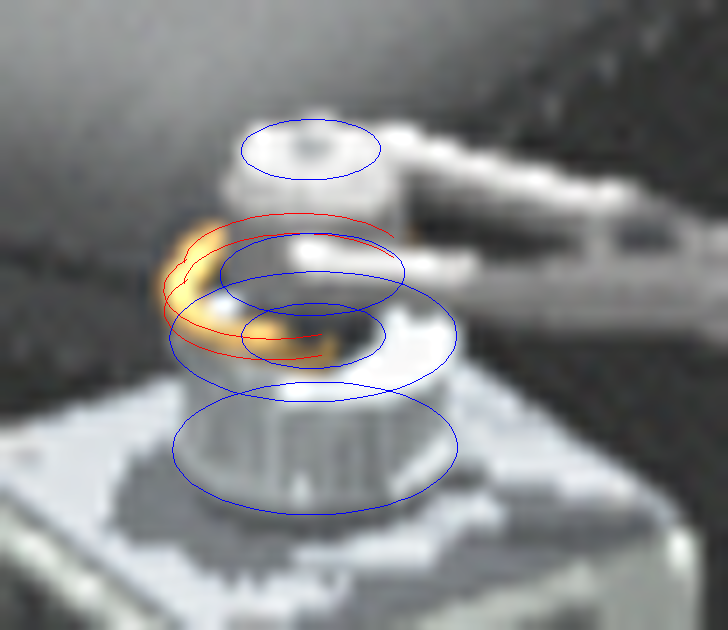

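View pics/s16.png

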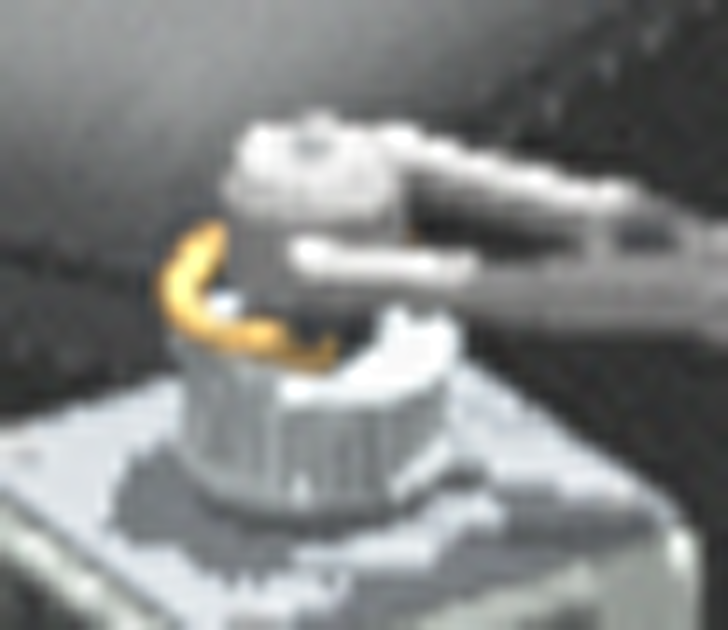

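Run:
```python
from ov import *
s=r.read_camera("side");t=r.read_camera("top")
cv2.imwrite("pics/t16.png",cv2.resize(t["image"][205:255,300:350,::-1],None,fx=12,fy=12,interpolation=cv2.INTER_CUBIC))
im=s["image"][225:265,290:390,::-1];cv2.imwrite("pics/s17.png",cv2.resize(im,None,fx=8,fy=8,interpolation=cv2.INTER_CUBIC))
```

```text
(no output)
```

View pics/t16.png

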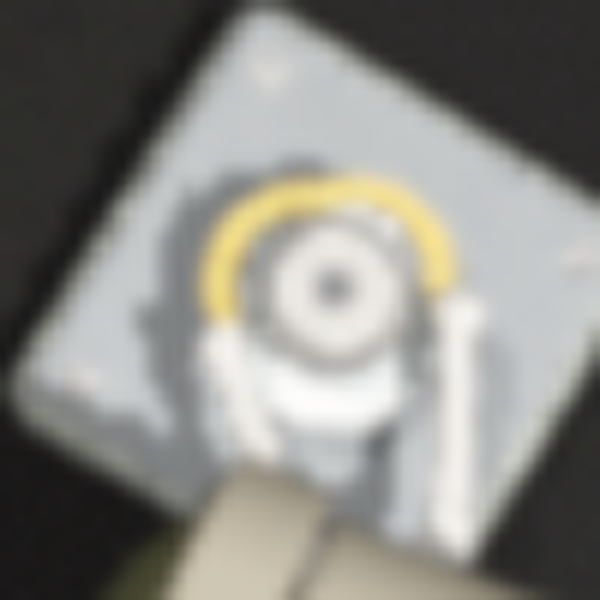

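View pics/s17.png

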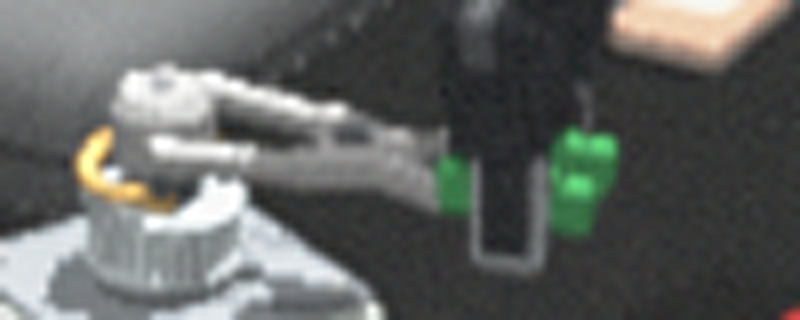

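Run:
```python
from ov import *
np.set_printoptions(precision=4,suppress=True)
s=r.read_camera("side");t=r.read_camera("top")
T=lambda p:crop2px(p,(300,205),12); S=lambda p:crop2px(p,(290,225),8)-[0,1]
for a,b in[((462,308),(210,82)),((452,535),(340,112)),((217,335),(158,145)),((262,450),(240,158)),((335,287),(162,80))]: print(tri(t,T([a]),s,S([b])))
# level handle slopes
yaw=.095;b=np.array([.5993,-.0743]);d=np.array([np.cos(yaw),np.sin(yaw)]);n=np.array([-d[1],d[0]])
f=lambda P:((proj(s,P)+[0,1]-[290,225]+.5)*8-.5).round(1)
for z in(.088,.096,.104):
  for x in(-.113,-.161): print(z,x,f([[*(b+x*d+.0195*n),z]]),f([[*(b+x*d-.0195*n),z]]))
```

```text
(array([ 0.574 , -0.1019,  0.0964]), np.float64(0.0008646437153680089))
(array([ 0.529 , -0.0983,  0.0962]), np.float64(0.00013308191147789894))
(array([ 0.5696, -0.0527,  0.0983]), np.float64(0.001347033711535714))
(array([ 0.5466, -0.061 ,  0.0945]), np.float64(0.0012181757426184727))
(array([ 0.5782, -0.0762,  0.1077]), np.float64(0.0003346565792718436))
0.088 -0.113 [[436.3 207.5]] [[471.6 151.1]]
0.088 -0.161 [[594.6 229.8]] [[626.5 172.4]]
0.096 -0.113 [[436.6 183.2]] [[472.  127.2]]
0.096 -0.161 [[595.3 205.4]] [[627.3 148.4]]
0.104 -0.113 [[437.  158.8]] [[472.4 103.3]]
0.104 -0.161 [[596.1 180.8]] [[628.1 124.3]]
```

Run:
```python
from ov import *
np.set_printoptions(precision=4,suppress=True)
s=r.read_camera("side");t=r.read_camera("top")
im=cv2.imread("pics/side0.png")[285:330,235:320];cv2.imwrite("pics/s0z.png",cv2.resize(im,None,fx=9,fy=9,interpolation=cv2.INTER_CUBIC))
im=cv2.imread("pics/top0.png")[200:250,220:270];cv2.imwrite("pics/t0z.png",cv2.resize(im,None,fx=12,fy=12,interpolation=cv2.INTER_CUBIC))
```

```text
(no output)
```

View pics/s0z.png

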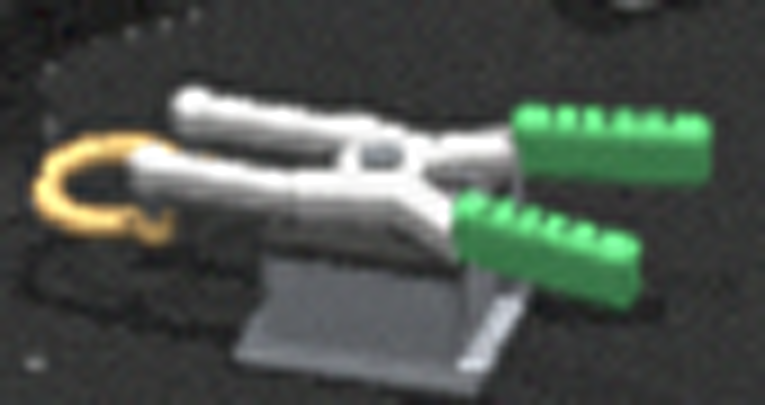

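View pics/t0z.png

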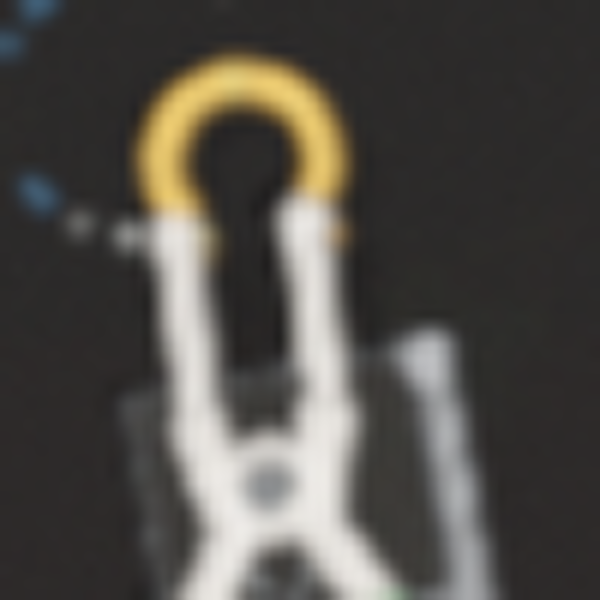

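Run:
```python
from ov import *
np.set_printoptions(precision=4,suppress=True)
s=r.read_camera("side");t=r.read_camera("top")
T=lambda p:crop2px(p,(220,200),12); S=lambda p:crop2px(p,(235,285),9)
for dy in(0,1):
  for n,a,b in[("R",(308,215),(195,102)),("L",(175,235),(152,160)),("piv",(268,483),(383,152))]: print(dy,n,tri(t,T([a]),s,S([b])-[0,dy]))
```

```text
0 R (array([0.6178, 0.1285, 0.038 ]), np.float64(0.0012800449715983343))
0 L (array([0.6143, 0.1565, 0.0382]), np.float64(0.0013176356764592369))
0 piv (array([0.5612, 0.1372, 0.0426]), np.float64(0.0013637269696431678))
1 R (array([0.6176, 0.1282, 0.0405]), np.float64(0.0010161277999270212))
1 L (array([0.6141, 0.1562, 0.0406]), np.float64(0.0010511434295193184))
1 piv (array([0.5611, 0.1369, 0.045 ]), np.float64(0.0011496468302066277))
```

Request:
servo_tool([
  [0,0,0.5,0,-0.005,0,30],
  [0,0,1,0,-0.01,0,30],
  [0,0,1.5,0,-0.01,0,30],
  [0,0,2,0,-0.01,0,30],
  [0,0,2,0,-0.01,0,30],
])

```text
clock: 11.95
ee_pos: [0.4649, -0.0892, 0.0695]
orientation: [-3.141, 0.009, 0.094]
wrist_force: [0.1, -1.2, -1.5]
opening: 0.433
```

```bash
python3 z.py 18 .076
python3 - <<'E'
from ov import *
st=r.read_state();print(st["orientation"],st["wrist_force"],st["ft_torque"])
views("18",np.array([.5993,-.0743]),.076,.095,np.array([.5783,-.0762]))
E
```

```text
12.0 [ 0.46487481 -0.08919075  0.06957363] [-0.55368177 -0.22236472 -2.05684268] [-0.03321361  0.04983431  0.02213214] 0.43520029784431286
[-3.14155013  0.00884862  0.09372126] [-0.55368177 -0.22236472 -2.05684268] [-0.03321361  0.04983431  0.02213214]
```

View pics/s18o.png

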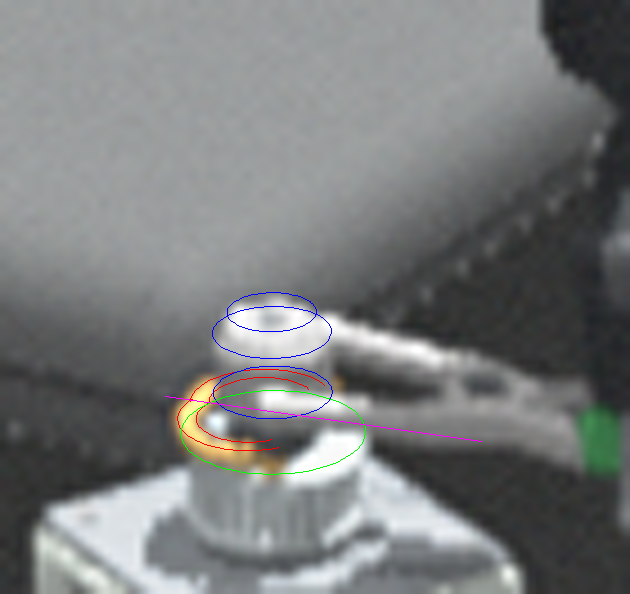

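View pics/t18o.png

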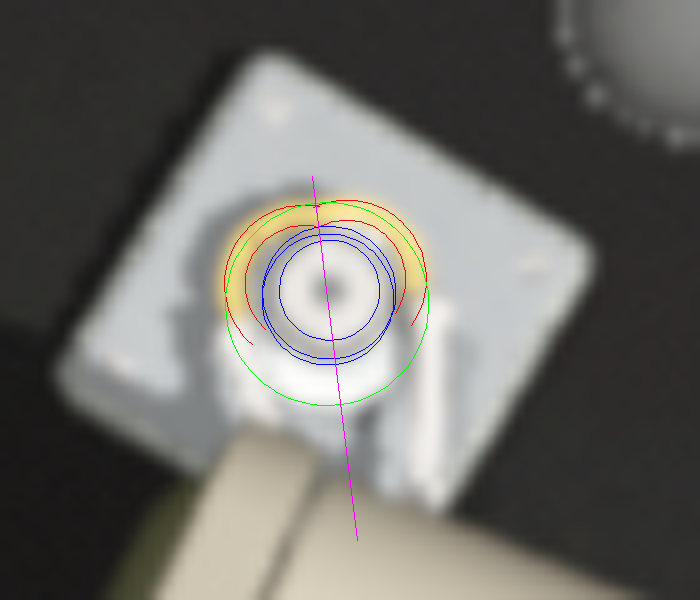

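View pics/s18.png

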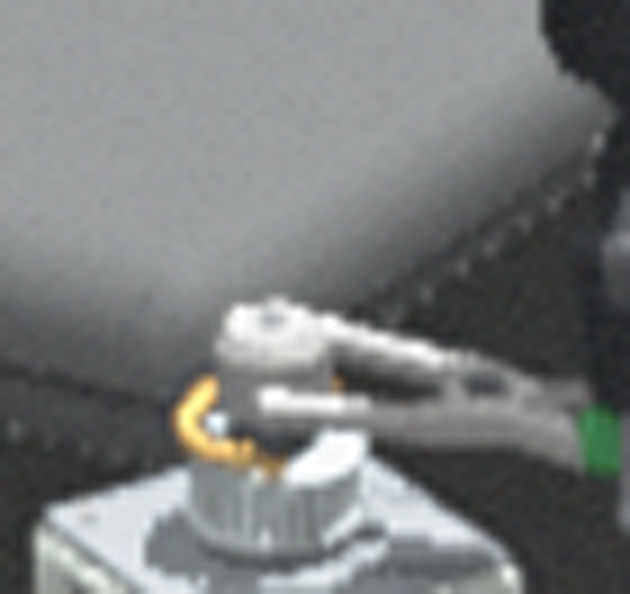

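```bash
python3 z.py 19 .077
```

```text
12.15 [ 0.46491215 -0.0891929   0.06961939] [ 0.08871832 -0.62565669 -1.18180876] [0.02646204 0.0404613  0.03309065] 0.43038305823924317
```

View pics/s19o.png

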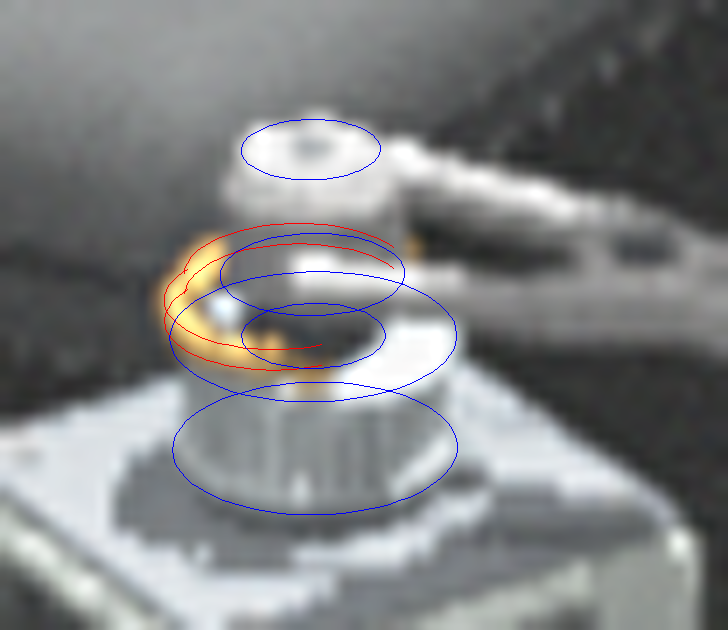

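View pics/s19.png

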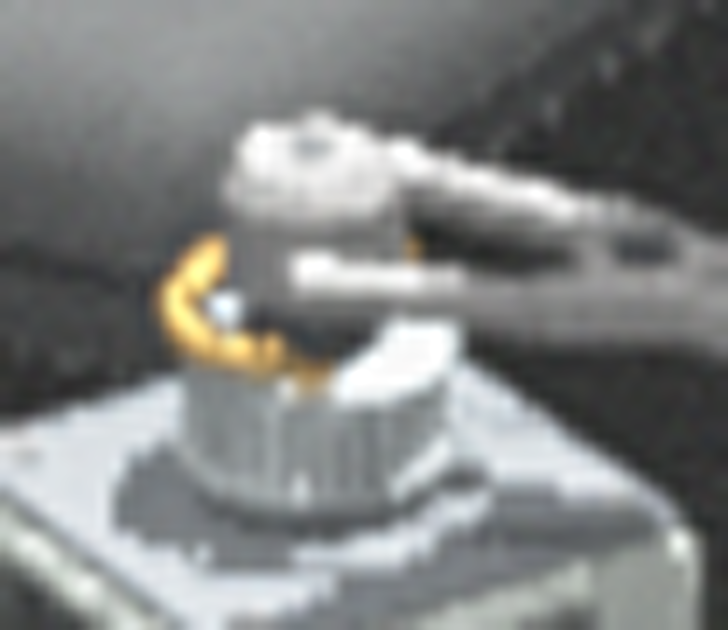

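Run:
```python
from ov import *
t=r.read_camera("top");s=r.read_camera("side");st=r.read_state();print(st["clock"],st["ee_pos"],st["orientation"],st["wrist_force"],st["opening"])
cv2.imwrite("pics/tf.png",t["image"][:,:,::-1])
# frame difference at bystanders
d=cv2.absdiff(cv2.imread("pics/top0.png"),cv2.imread("pics/tf.png")).max(2)
for n,(x,y) in dict(dish=(240,297),marker=(403,297),screw=(340,304),tweez=(209,297),usb=(270,289),f0=(458,255),f1=(466,290),beaker=(152,266)).items(): print(n,d[y-10:y+10,x-15:x+15].mean().round(1))
```

```text
12.25 [ 0.46489624 -0.08917582  0.0695956 ] [-3.14157149  0.00881722  0.0938024 ] [-0.39559003  0.94780661 -2.27866341] 0.43513098511932624
dish 4.8
marker 4.0
screw 98.7
tweez 22.2
usb 5.3
f0 1.7
f1 1.6
beaker 1.6
```

View pics/tf.png

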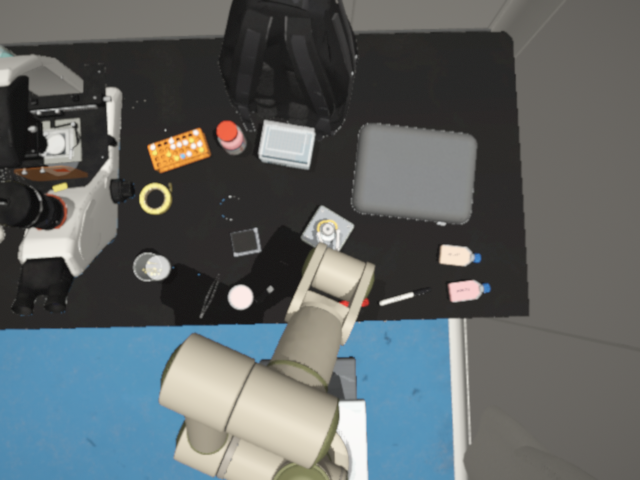

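```bash
python3 -c "
from workcell import r
print(r.hand_in())"
```

```text
the job is handed in; nothing more can be done
None
```

I picked up the pliers by the handles and squeezed them with a 60 N grip. I lowered the spread ring over the spindle's head into the groove and handed in at about 12.3 s, still squeezed; hand-in reports no verdict.

**Last checks**
- **Centring:** in the top picture the ring is centred on the spindle to about 0.5 mm.
- **Height:** the side picture puts the ring's mid-plane at about 76.5 mm, after correcting that camera by 1 pixel against the spindle's own edges. That leaves about 4 mm clear of the pulley.
- **Force:** the wrist force stayed near 2 N, about the pliers' own weight, all the way down, so nothing was forced.
- **Spread:** the gripper opening of about 37 mm and the ring's outline match the ring being spread to the stop.
- **Other things:** the dish, marker, USB stick, beaker and flasks look unchanged in the top picture. The tweezers differ a little in brightness, which I put down to the arm's shadow. The screwdriver was mostly hidden behind the arm, so I could not fully check it.

**What disagreed**
- **Height:** the arm's position alone would put the ring about 5 mm lower. The pictures show the pliers rose about 5 mm in the grip as I squeezed, so I relied on the pictures.
- **Level:** estimates of tilt ranged from level to about 2° nose-up, apart from one rough ring fit of about 11° that I discounted. I corrected by 0.6°, so any tilt left should be small but is not measured precisely.

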